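# Load the purge-gas filter block and lock it with the pin spanner

### The job

Load every filter cassette on the worktop into the purge-gas filter block: first put both prongs of the pin spanner into the holes of the lock ring and turn it anticlockwise (seen from above) as far as it goes, then slide each cassette fully home into a bay of its own, and when all are in, turn the ring with the pin spanner back clockwise to its stop so that the cassettes are locked in. Turn the ring only with the spanner, never with the fingers on the ring or the red locking bar; finally stand the spanner upright on its prongs and feet in the grey-green tray it came from, and leave the other things on the worktop where they are.

Things in the scene. Friction and masses are not known exactly. Their poses are not given: they have to be found in the camera images.
- filter_block: Fixed grey block with an aluminium roof, 94 x 220 mm, roof top 34 mm up. Origin on the worktop under the middle of the bays; x points from the open front into the block, y left along the bays, z up. Walls between the bays have rounded noses, foremost at x = -29 mm; a sill at x = -40 to -30 mm slopes up to the bay floor. Place and yaw vary. Brass pipe ends stick out at the back.
- lock_bar: Red bar along the block's front (block x = -40 to -34 mm, z = 24 to 34 mm), three tongues 11 mm wide down to z = 9 mm. Geared to the ring: moves to block +y by 14.5 mm per rad. Ring at 0: tongues 13 to 24 mm to +y of each bay's centre line, behind a cassette's shoulder; from 1.0 rad clear of the bays. Cannot return if a cassette is over 4 mm out. Origin: the block's, plus that travel.
- lock_ring (a joint): Angle of the steel lock ring (76 mm across, 16 mm thick, flat on the block's roof, vertical axis 22 mm behind the block's origin) in rad: 0 locked (stop), 1.25 fully open (stop), growing anticlockwise seen from above. It stays where it is left; turning it takes about 0.15 N m.
- ring_top (a point): Centre of the lock ring's top face, 50 mm above the worktop, turning with the ring: its x axis runs through both prong holes, which are 12 mm wide, 16 mm deep, at x = +24 and -24 mm. A red mark lies on the +y side. With the ring at 0 its axes are parallel to the block's.
- pin_spanner: Dark steel cross, upright orange grip plate, 0.22 kg. Origin midway between the prong tips, z up. Prongs 8 mm thick, 12 mm long, at x = +-24 mm; bridge z = 12 to 22 mm, 66 mm long; cross arm 106 mm in y with feet at y = +-49 mm down to z = 0 (pass outside the ring). Grip plate 40 (x) x 12 mm (y), z = 22 to 64 mm: pinch across y. Same after a half turn. Seated: origin 12 mm below ring_top.
- tool_tray: Fixed shallow grey-green tray, 120 mm (its x) by 200 mm (its y), 22 mm high with thin walls. Origin at the centre of its underside; its floor is about 2 mm up.
- bay0 (a point): Where a cassette's origin lies when fully home in bay 0 (right-most, at -y): on the bay floor, 8 mm above the worktop, axes as the block's. Bays are 70 mm apart, 53 mm wide, 14 mm high; the back wall is 30 mm beyond this point, the open front 29 mm before it. Any cassette fits any bay.
- bay1 (a point): Where a cassette's origin lies when fully home in bay 1 (middle): on the bay floor, 8 mm above the worktop, axes as the block's. Bays are 70 mm apart, 53 mm wide, 14 mm high; the back wall is 30 mm beyond this point, the open front 29 mm before it. Any cassette fits any bay.
- bay2 (a point): Where a cassette's origin lies when fully home in bay 2 (left-most, at +y): on the bay floor, 8 mm above the worktop, axes as the block's. Bays are 70 mm apart, 53 mm wide, 14 mm high; the back wall is 30 mm beyond this point, the open front 29 mm before it. Any cassette fits any bay.
- cassette0: Lies flat, 0.11 kg, may be absent (2 or 3 are there). Origin: centre of the underside of its white blade, 60 (x) x 50 (y) x 10 mm, blue field on top; leading edge x = +30 mm, shoulders x = -30 mm. Grey tail 16 mm wide, 10 mm thick, back to x = -77 mm, with an upright blue fin centred at x = -62 mm: 28 mm (x) x 12 mm (y), top z = 46 mm; pinch it across y from above. +x goes in first, blue up.
- cassette1: Lies flat, 0.11 kg, may be absent (2 or 3 are there). Origin: centre of the underside of its white blade, 60 (x) x 50 (y) x 10 mm, blue field on top; leading edge x = +30 mm, shoulders x = -30 mm. Grey tail 16 mm wide, 10 mm thick, back to x = -77 mm, with an upright blue fin centred at x = -62 mm: 28 mm (x) x 12 mm (y), top z = 46 mm; pinch it across y from above. +x goes in first, blue up.
- cassette2: Lies flat, 0.11 kg, may be absent (2 or 3 are there). Origin: centre of the underside of its white blade, 60 (x) x 50 (y) x 10 mm, blue field on top; leading edge x = +30 mm, shoulders x = -30 mm. Grey tail 16 mm wide, 10 mm thick, back to x = -77 mm, with an upright blue fin centred at x = -62 mm: 28 mm (x) x 12 mm (y), top z = 46 mm; pinch it across y from above. +x goes in first, blue up.
- grease_pot: Grease pot, 69 mm round, 41 mm high, a bystander. Origin under its centre.
- beaker: Glass beaker, 54 mm round, 71 mm high, a bystander. Origin under its centre.
- thermobalance: Fixed tall white instrument between the left and the right part of the worktop, 245 mm high. Origin on the worktop. Its tower comes forward to x = -250 mm from y = -20 to +90 mm, its furnace to x = -213 mm from y = -185 to -20 mm with a handle out to x = -275 mm, 180 to 195 mm up. Go round in front of it (nearer the robot) or well above it.

How it is judged:
On the way, in this order (a step that is already met when the one before it is completed fails the run):
1. the ring is turned open with both prongs of the spanner seated in its holes (value of joint lock_ring above 1.05 rad and horizontal distance between pin_spanner and ring_top below 0.006 m and z of pin_spanner in the frame of ring_top between -0.016 and -0.007 m and angle between the x axis of pin_spanner and the x axis of ring_top, either way round below 0.3 rad), for 0.1 s.
2. every cassette is fully home in a bay of its own, with the ring still open (((x of cassette0 in the frame of bay0 between -0.004 and 0.004 m and y of cassette0 in the frame of bay0 between -0.004 and 0.004 m and z of cassette0 in the frame of bay0 between -0.004 and 0.005 m) or (x of cassette0 in the frame of bay1 between -0.004 and 0.004 m and y of cassette0 in the frame of bay1 between -0.004 and 0.004 m and z of cassette0 in the frame of bay1 between -0.004 and 0.005 m) or (x of cassette0 in the frame of bay2 between -0.004 and 0.004 m and y of cassette0 in the frame of bay2 between -0.004 and 0.004 m and z of cassette0 in the frame of bay2 between -0.004 and 0.005 m)) and ((x of cassette1 in the frame of bay0 between -0.004 and 0.004 m and y of cassette1 in the frame of bay0 between -0.004 and 0.004 m and z of cassette1 in the frame of bay0 between -0.004 and 0.005 m) or (x of cassette1 in the frame of bay1 between -0.004 and 0.004 m and y of cassette1 in the frame of bay1 between -0.004 and 0.004 m and z of cassette1 in the frame of bay1 between -0.004 and 0.005 m) or (x of cassette1 in the frame of bay2 between -0.004 and 0.004 m and y of cassette1 in the frame of bay2 between -0.004 and 0.004 m and z of cassette1 in the frame of bay2 between -0.004 and 0.005 m)) and ((x of cassette2 in the frame of bay0 between -0.004 and 0.004 m and y of cassette2 in the frame of bay0 between -0.004 and 0.004 m and z of cassette2 in the frame of bay0 between -0.004 and 0.005 m) or (x of cassette2 in the frame of bay1 between -0.004 and 0.004 m and y of cassette2 in the frame of bay1 between -0.004 and 0.004 m and z of cassette2 in the frame of bay1 between -0.004 and 0.005 m) or (x of cassette2 in the frame of bay2 between -0.004 and 0.004 m and y of cassette2 in the frame of bay2 between -0.004 and 0.004 m and z of cassette2 in the frame of bay2 between -0.004 and 0.005 m)) and value of joint lock_ring above 0.9 rad), for 0.2 s.
3. the ring is turned back to its locked stop with both prongs seated (((x of cassette0 in the frame of bay0 between -0.004 and 0.004 m and y of cassette0 in the frame of bay0 between -0.004 and 0.004 m and z of cassette0 in the frame of bay0 between -0.004 and 0.005 m) or (x of cassette0 in the frame of bay1 between -0.004 and 0.004 m and y of cassette0 in the frame of bay1 between -0.004 and 0.004 m and z of cassette0 in the frame of bay1 between -0.004 and 0.005 m) or (x of cassette0 in the frame of bay2 between -0.004 and 0.004 m and y of cassette0 in the frame of bay2 between -0.004 and 0.004 m and z of cassette0 in the frame of bay2 between -0.004 and 0.005 m)) and ((x of cassette1 in the frame of bay0 between -0.004 and 0.004 m and y of cassette1 in the frame of bay0 between -0.004 and 0.004 m and z of cassette1 in the frame of bay0 between -0.004 and 0.005 m) or (x of cassette1 in the frame of bay1 between -0.004 and 0.004 m and y of cassette1 in the frame of bay1 between -0.004 and 0.004 m and z of cassette1 in the frame of bay1 between -0.004 and 0.005 m) or (x of cassette1 in the frame of bay2 between -0.004 and 0.004 m and y of cassette1 in the frame of bay2 between -0.004 and 0.004 m and z of cassette1 in the frame of bay2 between -0.004 and 0.005 m)) and ((x of cassette2 in the frame of bay0 between -0.004 and 0.004 m and y of cassette2 in the frame of bay0 between -0.004 and 0.004 m and z of cassette2 in the frame of bay0 between -0.004 and 0.005 m) or (x of cassette2 in the frame of bay1 between -0.004 and 0.004 m and y of cassette2 in the frame of bay1 between -0.004 and 0.004 m and z of cassette2 in the frame of bay1 between -0.004 and 0.005 m) or (x of cassette2 in the frame of bay2 between -0.004 and 0.004 m and y of cassette2 in the frame of bay2 between -0.004 and 0.004 m and z of cassette2 in the frame of bay2 between -0.004 and 0.005 m)) and value of joint lock_ring below 0.1 rad and horizontal distance between pin_spanner and ring_top below 0.006 m and z of pin_spanner in the frame of ring_top between -0.016 and -0.007 m and angle between the x axis of pin_spanner and the x axis of ring_top, either way round below 0.3 rad), for 0.1 s.
At the end, for the whole second after the job is handed in: Every cassette within 4 mm of its home point in a bay of its own, the ring within 0.1 rad of the locked stop, the spanner standing upright (within 0.15 rad) on the tray's floor, all at rest (((x of cassette0 in the frame of bay0 between -0.004 and 0.004 m and y of cassette0 in the frame of bay0 between -0.004 and 0.004 m and z of cassette0 in the frame of bay0 between -0.004 and 0.005 m) or (x of cassette0 in the frame of bay1 between -0.004 and 0.004 m and y of cassette0 in the frame of bay1 between -0.004 and 0.004 m and z of cassette0 in the frame of bay1 between -0.004 and 0.005 m) or (x of cassette0 in the frame of bay2 between -0.004 and 0.004 m and y of cassette0 in the frame of bay2 between -0.004 and 0.004 m and z of cassette0 in the frame of bay2 between -0.004 and 0.005 m)) and ((x of cassette1 in the frame of bay0 between -0.004 and 0.004 m and y of cassette1 in the frame of bay0 between -0.004 and 0.004 m and z of cassette1 in the frame of bay0 between -0.004 and 0.005 m) or (x of cassette1 in the frame of bay1 between -0.004 and 0.004 m and y of cassette1 in the frame of bay1 between -0.004 and 0.004 m and z of cassette1 in the frame of bay1 between -0.004 and 0.005 m) or (x of cassette1 in the frame of bay2 between -0.004 and 0.004 m and y of cassette1 in the frame of bay2 between -0.004 and 0.004 m and z of cassette1 in the frame of bay2 between -0.004 and 0.005 m)) and ((x of cassette2 in the frame of bay0 between -0.004 and 0.004 m and y of cassette2 in the frame of bay0 between -0.004 and 0.004 m and z of cassette2 in the frame of bay0 between -0.004 and 0.005 m) or (x of cassette2 in the frame of bay1 between -0.004 and 0.004 m and y of cassette2 in the frame of bay1 between -0.004 and 0.004 m and z of cassette2 in the frame of bay1 between -0.004 and 0.005 m) or (x of cassette2 in the frame of bay2 between -0.004 and 0.004 m and y of cassette2 in the frame of bay2 between -0.004 and 0.004 m and z of cassette2 in the frame of bay2 between -0.004 and 0.005 m)) and linear speed of each of cassette0, cassette1, cassette2, pin_spanner below 0.02 m/s and x of pin_spanner in the frame of tool_tray between -0.06 and 0.06 m and y of pin_spanner in the frame of tool_tray between -0.1 and 0.1 m and z of pin_spanner in the frame of tool_tray below 0.01 m and angle between pin_spanner's own z axis and vertical below 0.15 rad and value of joint lock_ring below 0.1 rad); the robot touches nothing.
It fails at once if the grease pot or the beaker is shoved more than 40 mm or tipped over (distance of any of grease_pot, beaker from where it was at the start of the episode above 0.04 m or angle between any of grease_pot, beaker's own z axis and vertical above 0.5 rad).
It fails at once if the fingers push the lock ring itself (contact force between the fingers and lock_ring above 3 N).
It fails at once if the fingers push the locking bar (contact force between the fingers and lock_bar above 6 N).
Of cassette0, cassette1, cassette2 only 2 to 3 are there at a start; the rules pass over those that are not, and their reading is None.
At some moment in a run one of cassette0, cassette1, pin_spanner may be knocked a few centimetres aside while the robot is not near it.
Once in a run the grip may slacken for a moment while it holds something.
It also fails if it takes over 210 s, if anything falls off the work surface, if the arm or the gripper's body presses on something with over 40 N, if the wrist force passes 120 N, or if a joint passes its speed limit or range.

### The arm

A 6-joint arm with a two-finger parallel gripper is mounted at the origin on a cart in front of the work surface, level with it; the furniture and walls round the work are solid. World frame = base frame: x ahead of the robot, y to its left, z up, the work surface at z = 0. Lengths are in m, angles in rad, forces in N, time in s.
With the tool pointing down it reaches from about 0.3 to 0.775 m from the base axis. Payload 14.6 kg.
Tool frame: the origin (TCP) lies at the very end of the fingers, on their centre line; the grasp point (between the pads) lies 19 mm behind it; z points along the fingers, y is the line along which they close (so a half turn about z gives the same grasp; the last joint's range is limited). The gripper opens to 94 mm and grips with 3 to 60 N. Pads are 16 mm wide; open, the fingers measure 119 mm over their backs; the gripper's body (75 mm by 177 mm) begins 78 mm behind the grasp point.
Start: joints at [1.197, 0.3, 1.521, -0, 1.321, -0.067], TCP at [0.166, 0.524, 0.205] pointing down, gripper open.
Joint ranges: [-3.03, 3.03], [-0.79, 2.21], [0.23, 2.52], [-1.04, 4.18], [0, 3.07], [-2.55, 2.55]. Speed limits (rad/s): [2.22, 2.22, 2.57, 3.14, 3.14, 3.14].

### API

Orientations are given as [roll, pitch, yaw] about the fixed x, y, z axes, in that order (R = Rz(yaw) Ry(pitch) Rx(roll)).
In Python, from station import ctrl, cams gives the robot as it stands. The module is installed in compiled form; this text tells all that it offers.
- The arm moves only by the tool arm_command, never from a script. Its argument "plan" is a list that holds one entry, the list of rows, each a list of 7 numbers: the shift along the tool's x, y, z in mm, then the turn, a rotation vector about the tool's x, y, z in rad, then the closure, from -1 (fully open) to 1 (shut). A call has 1 to 12 rows; each row is the pose to reach, as a shift and turn from the pose commanded when the call began, along the tool's axes at that moment; what a row does not reach only later rows make up. A row lasts 1/10 s, in which the tool goes at most 50 mm and 8.59 degrees, less where a joint would pass 70% of its speed; a pose out of reach is approached as far as the arm can. A call with a gripper value outside its range is refused whole. The fingers move at their own pace and stop on an object; "squeeze" is the grip in N (left out, the last holds). Time passes only in rows, so rows that repeat a pose let the fingers close. It gives the time, the measured TCP pose, the force, the opening and the grip force at its end, in the units of the state.
- ctrl.get_obs(): the state, without advancing time (a new reading comes with each control period).
- cams.camera(name): name is "side" or "top"; returns (picture, depth): 420x560x3 uint8, blue, green, red; 420x560 float32, m along the optical axis (not along the pixel's ray), 0 where there is no reading.
- cams.camera_info(name): a dict with "fx", "fy", "cx", "cy" (pixels), "world_to_cam" (4x4, takes a point from world to camera coordinates). Camera axes: x right, y down, z forward; pixel columns grow to the right and rows downward; lengths in m; the calibration is good to about 2 mm. A picture is of the moment at which its call begins. camera_info takes no time and is no camera call.
- ctrl.hand_in(): hands the job in; it is judged then, once.
The state is a dict: "time_s": time; "qpos": joint angles; "joint_vel": joint speeds; "tau": joint torques, N m; "ee_pos": TCP position; "eef_rot": TCP orientation; "force": force on the tool from outside, world axes, zero at the start; "moment": the same for the moment, N m; "grip_width": finger opening in m; "grip_force": force on a finger pad.
Only numpy, scipy, OpenCV 4.12 (cv2) and the standard library are available. Lean on these libraries where they do the work, as an engineer would, in place of code of your own. Each camera call takes 0.05 s, during which the arm holds its last target. There are 200 camera calls.

## Working session

There is one attempt and no reset: what is moved stays moved. The work goes in short steps, Python scripts to look and compute and a tool call to move; the robot and the scene stay as the last step left them, time stands still between calls to the robot, and variables do not carry over. Pictures are saved under pics/ and viewed, at most 14 in all, crops included, and the job is handed in when it is done.

Besides the shell and the picture viewer there is one more tool, called after "Call:" as name(argument=value, ...), one argument or row to a line, values as JSON. arm_command: Moves the arm, as the interface text tells. Its arguments: {"type":"object","properties":{"plan":{"type":"array"},"squeeze":{"type":"number"}},"required":["plan"]}

```bash
mkdir -p pics
cat > h.py <<'E'
import numpy as np, cv2
from station import ctrl, cams
def grab(n):
    im,d=cams.camera(n); i=cams.camera_info(n)
    v,u=np.mgrid[0:420,0:560]
    P=np.stack([(u-i['cx'])*d/i['fx'],(v-i['cy'])*d/i['fy'],d,np.ones_like(d)],-1)
    W=P@np.linalg.inv(np.array(i['world_to_cam'])).T
    W=W[...,:3]; W[d==0]=np.nan
    return im,d,W
E
python3 - <<'E'
from h import *
for n in('top','side'):
    im,d,W=grab(n); cv2.imwrite(f'pics/{n}0.png',im); np.save(n+'0.npy',W)
    i=cams.camera_info(n); print(n,i['fx'],np.linalg.inv(np.array(i['world_to_cam'])).round(3).tolist())
o=ctrl.get_obs(); print({k:np.round(v,3).tolist() for k,v in o.items()})
E
```

```text
top 479.0500034811998 [[-0.059, -0.977, 0.205, 0.29], [-0.998, 0.059, -0.008, 0.036], [-0.004, -0.205, -0.979, 1.487], [0.0, 0.0, 0.0, 1.0]]
side 529.2069422065591 [[-0.89, -0.213, 0.403, -0.075], [-0.456, 0.423, -0.783, 1.283], [-0.003, -0.88, -0.474, 0.819], [0.0, 0.0, 0.0, 1.0]]
{'time_s': 0.1, 'qpos': [1.197, 0.3, 1.522, 0.0, 1.321, -0.067], 'joint_vel': [-0.001, -0.0, -0.001, -0.002, -0.002, 0.0], 'tau': [0.002, -53.265, -35.328, 0.071, 0.024, -0.0], 'ee_pos': [0.166, 0.524, 0.205], 'eef_rot': [-3.141, -0.0, 2.835], 'force': [-0.228, 0.513, -0.12], 'moment': [0.022, 0.016, -0.044], 'grip_force': 0.0, 'grip_width': 0.094}
```

View pics/top0.png

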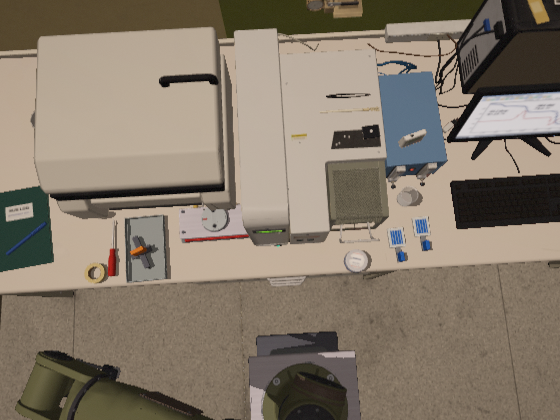

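View pics/side0.png

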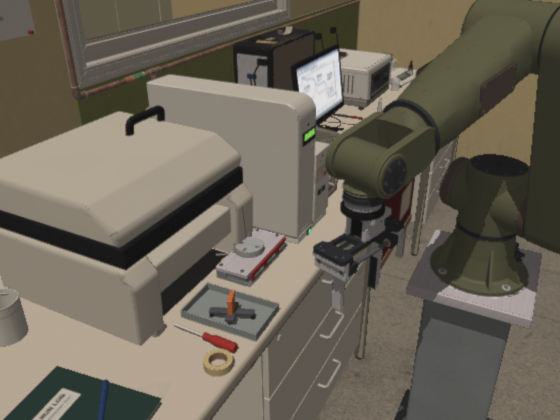

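Top view: the tray with spanner is at (145,248), the block with ring at (212,222), two cassettes at (398,242) and (424,232), the pot at (357,261) and the beaker at (407,198). I'll zoom in next.

Run:
```python
import cv2,numpy as np
t=cv2.imread('pics/top0.png'); s=cv2.imread('pics/side0.png')
a=cv2.resize(t[195:285,115:265],(800,480),interpolation=cv2.INTER_CUBIC)
cv2.imwrite('pics/a.png',a)
b=cv2.resize(t[185:275,335:455],(400,300),interpolation=cv2.INTER_CUBIC)
c=cv2.resize(s[220:340,170:300],(400,370),interpolation=cv2.INTER_CUBIC)
m=np.zeros((370,800,3),np.uint8); m[:300,:400]=b; m[:,400:]=c
cv2.imwrite('pics/b.png',m)
W=np.load('top0.npy')
for n,(u,v) in dict(spgrip=(140,249),trayTL=(127,217),trayTR=(163,215),trayBL=(127,281),trayBR=(167,277),ring=(215,217),roofTL=(181,208),roofL=(182,235),pot=(357,261),beaker=(407,198),c1=(397,238),c1fin=(401,256),c2=(422,227),c2fin=(426,245),tower=(265,235)).items():
    print(n,W[v,u].round(3))
```

```text
spgrip [0.481 0.461 0.067]
trayTL [0.591 0.516 0.018]
trayTR [0.59  0.404 0.019]
trayBL [0.393 0.515 0.017]
trayBR [0.399 0.398 0.   ]
ring [0.569 0.238 0.045]
roofTL [0.613 0.351 0.002]
roofL [0.52  0.342 0.038]
pot [ 0.409 -0.182  0.052]
beaker [ 0.601 -0.365  0.004]
c1 [ 0.476 -0.319  0.007]
c1fin [ 0.415 -0.315  0.053]
c2 [ 0.505 -0.399  0.015]
c2fin [ 0.444 -0.394  0.048]
tower [0.477 0.082 0.229]
```

View pics/a.png

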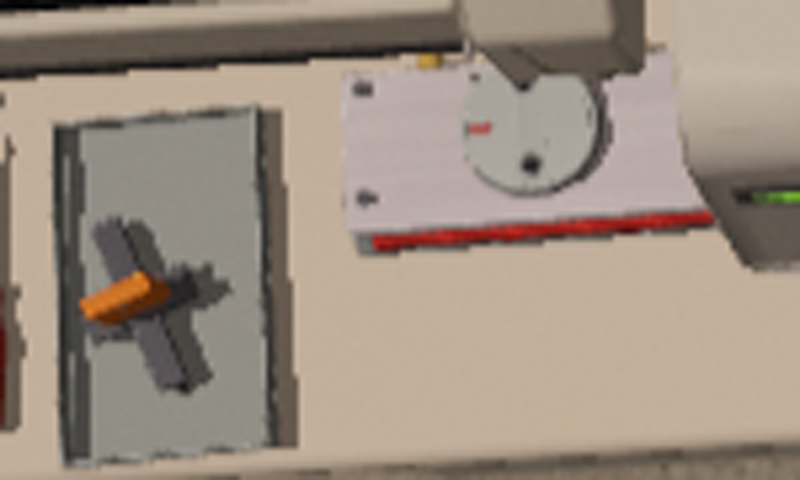

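View pics/b.png

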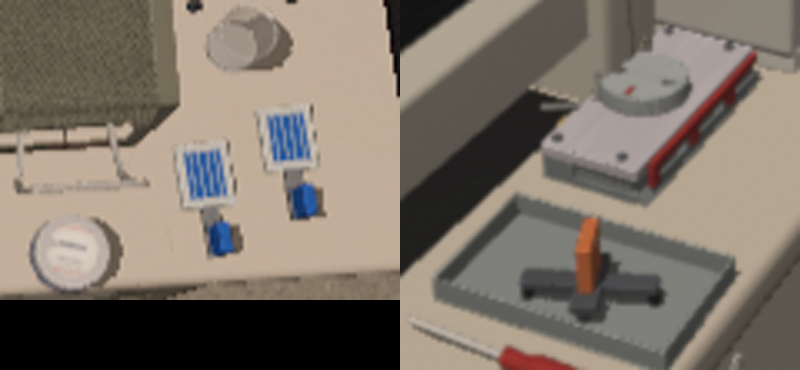

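The ring has its mark on the +y side, so it is locked at 0. A tower stands to the right of the block and an instrument column behind it. I'll check their clearance and fit precise poses.

Run:
```python
import numpy as np,cv2
T=np.load('top0.npy');S=np.load('side0.npy')
H=np.full((22,26),-1.)
for W in(T,S):
    P=W.reshape(-1,3);P=P[np.isfinite(P).all(1)]
    i=((P[:,0]-.40)/.015).astype(int);j=((P[:,1]-.05)/.015).astype(int)
    ok=(P[:,0]>.4)&(P[:,1]>.05)&(i<22)&(j<26)&(P[:,2]<.6)
    np.maximum.at(H,(i[ok],j[ok]),P[ok,2])
print('y',[int((.05+.015*j)*1000) for j in range(26)][::-1])
for i in range(21,-1,-1): print(int((.4+.015*i)*1000),' '.join('%3d'%(h*1000) if h>=0 else '  .' for h in H[i][::-1]))
```

```text
y [425, 410, 394, 379, 365, 350, 334, 320, 305, 290, 274, 260, 245, 229, 214, 200, 185, 169, 155, 140, 125, 110, 95, 80, 65, 50]
715 339 339 341 341 340 341 340 340 343 341 340 340 341 341 340 341 342 337   5   . 419 423 425 424 423 423
700 343 339 341 340 343 341 339 340 341 340 342 341 341 341 341 339 340 334   9   . 421 424 424 426 424 422
685 340 339 337 338 341 340 342 342 339 339 340 340 340 340 339 339 340 334   9   . 419 424 424 425 426 426
670 338 336 336 336 335 336 340 338 336 335 337 337 335 335 336 337 335 329   6   . 420 426 424 424 423 424
655 325 327 325 327 325 330 327 326 325 326 327 328 328 326 327 329 326 322   3   . 420 424 424 426 426 424
640 317 315 316 315 316 315 318 316 315 317 316 317 316 315 317 315 314 309   7   . 422 425 424 424 425 426
625 307 305 305 307 309 305 305 308 310 307 308 306 309 308 307 306 303 298   5   . 421 426 425 426 424 427
610 298 296 295 297 297 298 297 295 295 296 295 297 295 297 296 297 297 286   3   . 420 425 425 425 423 425
595 248 250 248 253 252 246 280 255 252 252 251 259 256 250 248 250 250 194  39  36 418 426 424 424 425 425
[... 704 characters left out ...]
  36  31  35  32  28  10  32 417 422 419 421 419 422
475  31  11  25  11   6   8   5   7   6   4   3   7  11   5   7   7   8   5   6   5 409 410 410 411 410 411
460   9  10  24   6  10   8   7  10   7   5   5   8  10   7   9   7   8   6   8   7 375 383 381 388 380 373
445   7   9  25   5  11   7   9   8  11   5   7  10   6   5   5   6   5   7   7   9   8   7  10   5   5   8
430  11   6  23   5   7   9   6   6   5   2   9   8   6   7   7   8   8   9   6   4   7   9   5   9   8   7
415   7  10  24   4   6   7   7   6   5   9   6   5   6  11   7  11   9   8   5   7   8   5   4   5   7   7
400  10   8  23   9   7  10   9   9   6  10   6   6   7   7   5   6   8   5   6   7   6   7   9   5  10  10
```

Run:
```python
import numpy as np,cv2
T=np.load('top0.npy');S=np.load('side0.npy')
for u in(150,190,215,232,240):
    print('top u',u,[tuple((T[v,u]*1000).round().astype(int).tolist()) for v in range(190,216,2)])
P=S.reshape(-1,3);
for y0 in(.18,.24,.3,.36,.45):
    m=(abs(P[:,1]-y0)<.01)&(P[:,0]>.5)&(P[:,0]<.75)&(P[:,2]<.45)
    q=P[m];b=(q[:,2]/.02).astype(int)
    print('side y',y0,[(int(k*20),int(q[b==k,0].min()*1000),int(q[b==k,0].max()*1000)) for k in np.unique(b)])
for v in range(180,240,6): print('s',v,[tuple((S[v,u]*1000).round().astype(int).tolist()) for u in(228,236,244,252)])
s=cv2.imread('pics/side0.png');cv2.imwrite('pics/c.png',cv2.resize(s[120:320,130:330],(800,600),interpolation=cv2.INTER_CUBIC))
```

```text
top u 150 [(612, 380, 252), (610, 383, 241), (610, 389, 218), (618, 404, 164), (611, 404, 166), (608, 406, 155), (608, 413, 131), (608, 421, 104), (623, 446, 13), (618, 448, 4), (612, 449, 1), (606, 449, 1), (598, 448, 6)]
top u 190 [(612, 278, 229), (610, 281, 212), (617, 291, 163), (610, 290, 167), (607, 292, 156), (609, 299, 123), (608, 303, 99), (621, 320, 15), (618, 323, 0), (603, 315, 40), (597, 316, 36), (590, 316, 39), (586, 317, 31)]
top u 215 [(610, 211, 220), (610, 215, 198), (607, 217, 186), (602, 217, 182), (598, 218, 176), (592, 218, 176), (589, 220, 166), (590, 225, 134), (589, 228, 113), (593, 235, 66), (590, 237, 50), (585, 238, 41), (577, 237, 50)]
top u 232 [(632, 175, 121), (625, 175, 123), (618, 175, 127), (611, 175, 131), (605, 175, 135), (599, 175, 132), (594, 176, 129), (592, 178, 113), (593, 181, 81), (592, 185, 52), (590, 187, 35), (583, 187, 38), (578, 188, 29)]
top u 240 [(660, 162, 3), (654, 163, 0), (648, 163, -2), (641, 163, 0), (635, 164, -3), (627, 163, 2), (621, 164, 3), (607, 161, 36), (601, 161, 34), (595, 162, 35), (589, 162, 30), (581, 162, 40), 
[... 1372 characters left out ...]
(643, 130, 178), (618, 128, 183)]
s 186 [(607, 265, 226), (610, 223, 207), (611, 182, 189), (619, 127, 164)]
s 192 [(609, 264, 208), (608, 229, 193), (599, 203, 183), (619, 128, 145)]
s 198 [(616, 255, 185), (604, 236, 179), (593, 214, 172), (589, 179, 156)]
s 204 [(615, 259, 170), (596, 250, 170), (589, 221, 157), (587, 184, 141)]
s 210 [(607, 272, 160), (592, 258, 156), (589, 224, 141), (591, 178, 118)]
s 216 [(606, 276, 144), (596, 253, 135), (590, 222, 121), (624, 125, 64)]
s 222 [(607, 275, 125), (596, 255, 118), (591, 223, 103), (623, 128, 46)]
s 228 [(607, 278, 108), (594, 259, 102), (593, 221, 82), (628, 121, 20)]
s 234 [(608, 278, 90), (597, 256, 81), (592, 224, 65), (599, 170, 34)]
```

View pics/c.png

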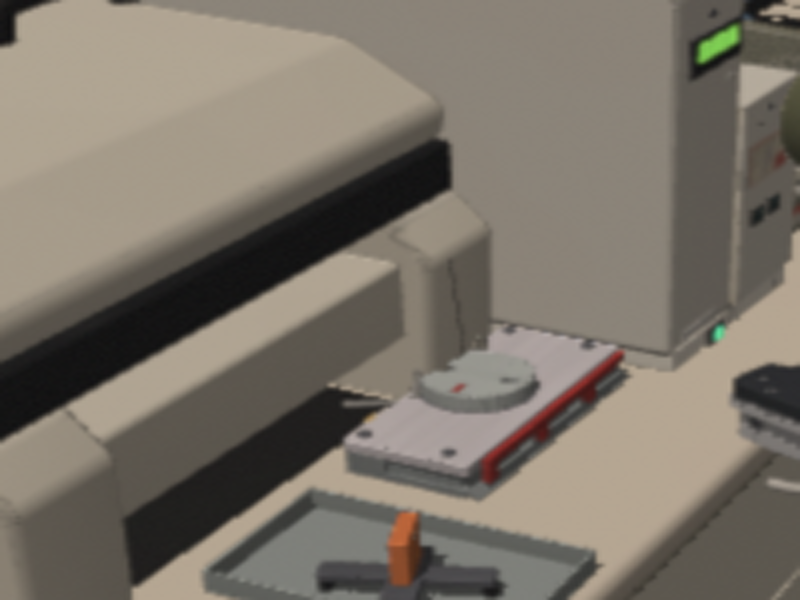

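The column face behind the ring is at x≈0.59, the crossbeam at x≥0.606 and the tower at y≤0.137. Turning the ring with a gripped spanner would swing the gripper body into them. My plan is to seat the spanner with the gripper, then push its left cross-arm end with closed fingers. Now I'll take precise measurements.

```bash
cat >> h.py <<'E'
def ray(n,uv,z):
    """pixels (N,2) -> world points on plane z"""
    i=cams.camera_info(n); M=np.linalg.inv(np.array(i['world_to_cam']))
    uv=np.atleast_2d(uv).astype(float)
    d=np.c_[(uv[:,0]-i['cx'])/i['fx'],(uv[:,1]-i['cy'])/i['fy'],np.ones(len(uv))]@M[:3,:3].T
    o=M[:3,3]; return o+d*((z-o[2])/d[:,2])[:,None]
def proj(n,X):
    i=cams.camera_info(n); X=np.atleast_2d(X)
    c=np.c_[X,np.ones(len(X))]@np.array(i['world_to_cam'])[:3].T
    return np.c_[c[:,0]/c[:,2]*i['fx']+i['cx'],c[:,1]/c[:,2]*i['fy']+i['cy']]
E
cat > m.py <<'E'
from h import *
def rect(P): 
    (c,s,a)=cv2.minAreaRect((P[:,:2]*1000).astype(np.float32)); return np.round(c,1),np.round(s,1),round(a,1)
def px(m): v,u=np.nonzero(m); return np.c_[u,v]
def near(W,x0,x1,y0,y1): return (W[...,0]>x0)&(W[...,0]<x1)&(W[...,1]>y0)&(W[...,1]<y1)
def hsv(im): return [c.astype(int) for c in cv2.split(cv2.cvtColor(im,cv2.COLOR_BGR2HSV))]
if __name__=='__main__':
  for n in('top','side'):
    W=np.load(n+'0.npy'); im=cv2.imread(f'pics/{n}0.png'); h,s,v=hsv(im)
    print(n)
    m=near(W,.35,.62,.38,.53)&(h<18)&(s>150)&(v>90)
    P=W[m]; top=m&(W[...,2]>.058); print('plate',m.sum(),rect(ray(n,px(m),.05)),'med',np.nanmedian(P,0).round(3),'ztop',np.nanpercentile(P[:,2],95).round(3))
    m=near(W,.45,.62,.12,.38)&((h<8)|(h>172))&(s>140)&(v>60); P=ray(n,px(m),.034); print('bar+mark',m.sum(),rect(P[P[:,0]<.53]),'mark',ray(n,px(m),.05)[P[:,0]>.53].mean(0).round(4))
    m=near(W,.48,.62,.17,.30)&(W[...,2]>.043)&(W[...,2]<.06)
    R=ray(n,px(m),.05)[:,:2]; print('ring',m.sum(),cv2.minEnclosingCircle((R*1000).astype(np.float32)), np.median(R,0).round(4))
    m=near(W,.38,.62,.1,.40)&(W[...,2]>.022)&(W[...,2]<.045); print('roof',rect(ray(n,px(m),.034)))
    if n=='top':
      for (y0,y1) in((-.36,-.28),(-.45,-.36)):
        m=near(W,.38,.56,y0,y1)&(h>100)&(h<125)&(s>130); k,lab,st,ce=cv2.connectedComponentsWithStats(m.astype(np.uint8))
        P=W[m]; f=P[:,2]>.03; print('blue fin',f.sum(),np.median(P[f],0).round(4),'field',np.median(P[~f],0).round(4))
        b=near(W,.38,.56,y0,y1)&(((s<40)&(v>170))|(m&(W[...,2]<.025))); print('blade',rect(ray(n,px(b),.010)))
      m=near(W,.35,.5,-.24,-.12)&(W[...,2]>.03);print('pot',rect(ray(n,px(m),.041)))
      m=near(W,.40,.56,-.25,0)&(W[...,2]>.15)&(W[...,2]<.22);print('handle',W[m].min(0),W[m].max(0))
      m=near(W,.38,.62,.0,.14)&(W[...,2]>.1);print('tower',np.nanpercentile(W[m],[1,99],axis=0))
E
python3 m.py
```

```text
top
plate 63 (array([479.2, 476.3]), array([16.6, 40.9]), 23.9) med [0.479 0.472 0.065] ztop 0.071
bar+mark 152 (array([506.1, 237.2]), array([  8.3, 193. ]), 1.0) mark [nan nan nan]
ring 480 ((586.577392578125, 232.22821044921875), 65.32859802246094) [0.5652 0.2411]
roof (array([536.9, 276.7]), array([205.7, 304.6]), 15.7)
blue fin 42 [ 0.4157 -0.3176  0.0449] field [ 0.4749 -0.3147  0.0117]
blade (array([ 457.5, -317.1]), array([103.6,  48.4]), 3.1)
blue fin 43 [ 0.447  -0.3968  0.044 ] field [ 0.5041 -0.3953  0.0126]
blade (array([ 487.3, -398.1]), array([104. ,  48.2]), 2.5)
pot (array([ 443.5, -196. ]), array([127.3, 121.7]), 0.7)
handle [ 0.44916003 -0.24992355  0.1505518 ] [ 0.55996658 -0.00092919  0.21999852]
tower [[0.47285793 0.00178374 0.11937423]
 [0.6183497  0.12515566 0.42468806]]
side
plate 115 (array([477.9, 477.7]), array([11.5, 84.1]), 29.8) med [0.474 0.486 0.059] ztop 0.066
bar+mark 165 (array([499.4, 255.2]), array([ 18.6, 214. ]), 1.4) mark [nan nan nan]
ring 461 ((572.0723876953125, 233.71380615234375), 64.20184326171875) [0.5685 0.2484]
roof (array([545.4, 227. ]), array([157.6, 278.7]), 1.8)m.py:13: RuntimeWarning: Mean of empty slice.
  m=near(W,.45,.62,.12,.38)&((h<8)|(h>172))&(s>140)&(v>60); P=ray(n,px(m),.034); print('bar+mark',m.sum(),rect(P[P[:,0]<.53]),'mark',ray(n,px(m),.05)[P[:,0]>.53].mean(0).round(4))
  ret = um.true_divide(
```

Run:
```python
import cv2,numpy as np
from h import *
t=cv2.imread('pics/top0.png'); s=cv2.imread('pics/side0.png')
a=cv2.resize(t[203:238,195:235],(400,350),interpolation=cv2.INTER_CUBIC)
b=cv2.resize(s[232:267,228:268],(400,350),interpolation=cv2.INTER_CUBIC)
cv2.imwrite('pics/d.png',np.hstack([a,b]))
```

```text
(no output)
```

View pics/d.png

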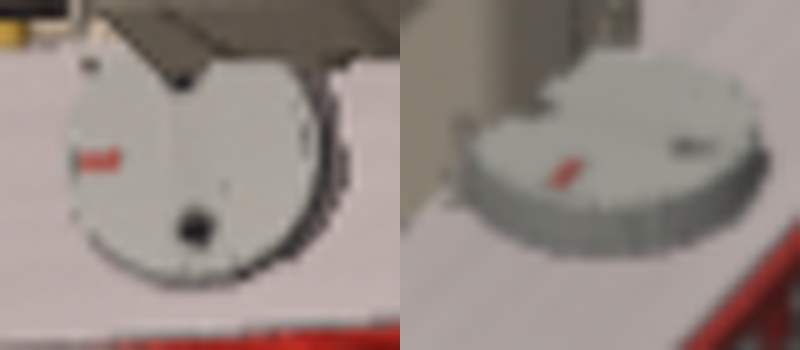

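Run:
```python
from h import *
o=lambda x,y,ox,oy:(ox+x/10-.45,oy+y/10-.45)
f=dict(fh=('top',197,227),bh=('top',182,82),mark=('top',100,160),ringL=('top',70,150),ringR=('top',318,140),ringF=('top',195,283))
for k,(n,x,y) in f.items(): print(k,ray(n,[o(x,y,195,203)],.05).round(4))
g=dict(fh=(290,147),mark=(166,173),notch=(145,105),backR=(235,50),left=(70,150),right=(352,120),front=(200,208))
for k,(x,y) in g.items(): print('side',k,ray('side',[o(x,y,228,232)],.05).round(4))
for n in('top','side'):
  W=np.load(n+'0.npy')
  m=(W[...,0]>.56)&(W[...,0]<.62)&(W[...,1]>.15)&(W[...,1]<.30)&(W[...,2]>.07)&(W[...,2]<.165)
  P=W[m]
  for y in np.arange(.16,.30,.01):
    q=P[abs(P[:,1]-y)<.005]
    if len(q)>3: print(n,round(y,3),len(q),np.percentile(q[:,0],[5,50,95]).round(3),np.percentile(q[:,2],[2,98]).round(3))
```

```text
fh [[0.5427 0.2407 0.05  ]]
bh [[0.5879 0.2439 0.05  ]]
mark [[0.5652 0.2696 0.05  ]]
ringL [[0.5688 0.2787 0.05  ]]
ringR [[0.5674 0.203  0.05  ]]
ringF [[0.5255 0.2418 0.05  ]]
side fh [[0.542  0.2426 0.05  ]]
side mark [[0.5652 0.2688 0.05  ]]
side notch [[0.588 0.242 0.05 ]]
side backR [[0.5805 0.206  0.05  ]]
side left [[0.5942 0.2707 0.05  ]]
side right [[0.5337 0.2231 0.05  ]]
side front [[0.5484 0.2794 0.05  ]]
top 0.17 7 [0.597 0.608 0.614] [0.085 0.155]
top 0.18 50 [0.589 0.595 0.618] [0.071 0.163]
top 0.19 21 [0.588 0.59  0.592] [0.074 0.163]
top 0.2 23 [0.588 0.59  0.592] [0.076 0.164]
top 0.21 23 [0.588 0.59  0.592] [0.077 0.163]
top 0.22 20 [0.588 0.59  0.592] [0.08 0.16]
top 0.23 23 [0.588 0.59  0.592] [0.076 0.164]
top 0.24 23 [0.588 0.59  0.592] [0.072 0.164]
top 0.25 17 [0.589 0.59  0.592] [0.074 0.164]
top 0.26 4 [0.599 0.61  0.617] [0.153 0.165]
top 0.27 27 [0.607 0.609 0.617] [0.107 0.165]
top 0.28 27 [0.607 0.608 0.614] [0.091 0.164]
top 0.29 25 [0.607 0.608 0.616] [0.095 0.164]
side 0.18 32 [0.588 0.591 0.593] [0.075 0.163]
side 0.19 54 [0.587 0.59  0.592] [0.075 0.162]
side 0.2 52 [0.587 0.589 0.592] [0.071 0.163]
side 0.21 58 [0.587 0.589 0.592] [0.073 0.163]
side 0.22 61 [0.587 0.59  0.592] [0.072 0.163]
side 0.23 62 [0.587 0.59  0.592] [0.07  0.164]
side 0.24 64 [0.587 0.59  0.593] [0.071 0.164]
side 0.25 98 [0.588 0.591 0.596] [0.075 0.162]
side 0.26 218 [0.592 0.601 0.613] [0.071 0.163]
side 0.27 58 [0.605 0.608 0.617] [0.091 0.163]
side 0.28 57 [0.606 0.608 0.612] [0.093 0.162]
side 0.29 59 [0.607 0.608 0.616] [0.094 0.164]
```

The ring centre is about (0.566, 0.241), with the back hole right at the visual column. I'll fit the spanner and cassettes by silhouette.

```bash
cat > fit.py <<'E'
from m import *
from scipy.optimize import minimize
def boxv(x0,x1,y0,y1,z0,z1): return np.array([[x,y,z] for x in(x0,x1) for y in(y0,y1) for z in(z0,z1)])
def sil(n,V,p,z):
    c,s=np.cos(p[2]),np.sin(p[2]); X=np.c_[p[0]+c*V[:,0]-s*V[:,1],p[1]+s*V[:,0]+c*V[:,1],V[:,2]+z]
    q=cv2.convexHull(proj(n,X).astype(np.float32)); M=np.zeros((420,560),np.uint8)
    cv2.fillConvexPoly(M,np.round(q*256).astype(np.int32),255,cv2.LINE_AA,8); return M/255.
def fit(obs,p0,z):
    """obs: list of (cam, [boxes], mask)"""
    G=[cv2.GaussianBlur(m.astype(float),(0,0),1.2) for _,_,m in obs]
    def cost(q):
        p=np.array(q)*[.001,.001,.02]+p0
        return sum(((cv2.GaussianBlur(np.max([sil(n,V,p,z) for V in B],0),(0,0),1.2)-g)**2).sum() for (n,B,_),g in zip(obs,G))
    r=min((minimize(cost,q0,method='Nelder-Mead',options=dict(initial_simplex=np.array(q0)+np.array([[0,0,0],[6,0,0],[0,6,0],[0,0,8]]),xatol=.02,fatol=.01)) for q0 in([0,0,0],[3,-3,-5])),key=lambda r:r.fun)
    return (r.x*[.001,.001,.02]+p0).round(4),round(r.fun,2)
PLATE=boxv(-.02,.02,-.006,.006,.022,.064)
BLADE=boxv(-.03,.03,-.025,.025,0,.010); FIN=boxv(-.076,-.048,-.006,.006,.010,.046)
def orange(im,W,box): h,s,v=hsv(im); return near(W,*box)&(h>3)&(h<20)&(s>140)&(v>70)
def cass(im,W,box):
    h,s,v=hsv(im); n=near(W,*box); b=n&(h>98)&(h<128)&(s>110)
    return n&(s<60)&(v>165)|b
E
python3 - <<'E'
from fit import *
D={n:(cv2.imread(f'pics/{n}0.png'),np.load(n+'0.npy')) for n in('top','side')}
bx=(.35,.62,.40,.53); O={n:orange(*D[n],bx) for n in D}
for ns in(['top'],['side'],['top','side']): print(ns,fit([(n,[PLATE],O[n]) for n in ns],np.array([.478,.465,-1.2]),.002))
for p,b in(([.475,-.315,.05],(.38,.56,-.36,-.28)),([.505,-.396,.05],(.38,.56,-.45,-.36))):
    m=cass(*D['top'],b); print('cass',m.sum(),fit([('top',[BLADE,FIN],m)],np.array(p),0))
# bar line
for n in D:
    im,W=D[n]; h,s,v=hsv(im); m=near(W,.45,.53,.12,.38)&((h<8)|(h>172))&(s>140)&(v>60)
    P=ray(n,px(m),.034); a=[]
    for y in np.arange(.14,.34,.01):
        q=P[abs(P[:,1]-y)<.006]
        if len(q)>2: a.append((y,q[:,0].max()))
    a=np.array(a); print(n,'bar',np.polyfit(a[:,0],a[:,1],1), P[:,1].min(),P[:,1].max())
E
```

```text
['top'] (array([ 0.4796,  0.4737, -1.2453]), np.float64(8.6))
['side'] (array([ 0.4801,  0.4725, -0.9783]), np.float64(16.31))
['top', 'side'] (array([ 0.4799,  0.4727, -1.0046]), np.float64(29.79))
cass 1195 (array([ 0.5227, -0.3201, -0.4571]), np.float64(579.33))
cass 1420 (array([ 0.5238, -0.4183,  0.0711]), np.float64(823.01))
top bar [-0.01362096  0.51256887] 0.14068643816940055 0.33360493446245465
side bar [-0.00951714  0.50964374] 0.14838860475397064 0.3619351228162556
```

```bash
cat >> fit.py <<'E'
BRIDGE=boxv(-.033,.033,-.006,.006,.012,.022); ARM=boxv(-.006,.006,-.053,.053,.012,.022)
def cass(im,W,box):
    h,s,v=hsv(im); n=near(W,*box); b=n&(h>98)&(h<128)&(s>110)
    w=n&(s<TS)&(v>150)&(W[...,2]<.03)
    k,lab,st,ce=cv2.connectedComponentsWithStats(cv2.morphologyEx((w|b).astype(np.uint8),cv2.MORPH_OPEN,np.ones((2,2))))
    return w&(lab==1+np.argmax(st[1:,4]))|b
TS=28
E
python3 - <<'E'
from fit import *
D={n:(cv2.imread(f'pics/{n}0.png'),np.load(n+'0.npy')) for n in('top','side')}
M={n:near(D[n][1],.41,.578,.415,.51)&(D[n][1][...,2]>.014) for n in D}
for ns in(['top'],['side'],['top','side']): print(ns,[M[n].sum() for n in ns],fit([(n,[PLATE,BRIDGE,ARM],M[n]) for n in ns],np.array([.478,.470,-1.2]),.002))
h,s,v=hsv(D['top'][0]); print('table s,v',s[255:262,375:390].mean(),v[255:262,375:390].mean(),'white',[(s[230,u],v[230,u],h[230,u]) for u in range(386,410,2)])
for p,b in(([.475,-.315,.05],(.38,.54,-.36,-.28)),([.505,-.396,.05],(.38,.56,-.45,-.36))):
    m=cass(*D['top'],b); print('cass',m.sum(),fit([('top',[BLADE,FIN],m)],np.array(p),0))
E
```

```text
['top'] [np.int64(345)] (array([ 0.4797,  0.4727, -1.1771]), np.float64(3.96))
['side'] [np.int64(521)] (array([ 0.4796,  0.4719, -1.1705]), np.float64(21.57))Traceback (most recent call last):
  File "<stdin>", line 4, in <module>
  File "fit.py", line 14, in fit
    r=min((minimize(cost,q0,method='Nelder-Mead',options=dict(initial_simplex=np.array(q0)+np.array([[0,0,0],[6,0,0],[0,6,0],[0,0,8]]),xatol=.02,fatol=.01)) for q0 in([0,0,0],[3,-3,-5])),key=lambda r:r.fun)
  File "fit.py", line 14, in <genexpr>
    r=min((minimize(cost,q0,method='Nelder-Mead',options=dict(initial_simplex=np.array(q0)+np.array([[0,0,0],[6,0,0],[0,6,0],[0,0,8]]),xatol=.02,fatol=.01)) for q0 in([0,0,0],[3,-3,-5])),key=lambda r:r.fun)
           ~~~~~~~~^^^^^^^^^^^^^^^^^^^^^^^^^^^^^^^^^^^^^^^^^^^^^^^^^^^^^^^^^^^^^^^^^^^^^^^^^^^^^^^^^^^^^^^^^^^^^^^^^^^^^^^^^^^^^^^^^^^^^^^^^^^^^^^^^^^^^^^^^
    res = _minimize_neldermead(fun, x0, args, callback, bounds=bounds,
                               **options)
    fxr = func(xr)
    fx = function(np.copy(x), *(wrapper_args + args))
  File "fit.py", line 13, in cost
    return sum(((cv2.GaussianBlur(np.max([sil(n,V,p,z) for V in B],0),(0,0),1.2)-g)**2).sum() for (n,B,_),g in zip(obs,G))
  File "fit.py", line 13, in <genexpr>
    return sum(((cv2.GaussianBlur(np.max([sil(n,V,p,z) for V in B],0),(0,0),1.2)-g)**2).sum() for (n,B,_),g in zip(obs,G))
                                          ~~~^^^^^^^^^
  File "fit.py", line 6, in sil
    q=cv2.convexHull(proj(n,X).astype(np.float32)); M=np.zeros((420,560),np.uint8)
                     ~~~~^^^^^
  File "h.py", line 17, in proj
    i=cams.camera_info(n); X=np.atleast_2d(X)
ValueError: time passes only in moves, steps and waits
```

```bash
sed -i 's/i=cams.camera_info(n)/i=info(n)/' h.py; sed -i '2a import functools\n@functools.cache\ndef info(n): return cams.camera_info(n)' h.py
python3 - <<'E'
from fit import *
D={'top':(cv2.imread('pics/top0.png'),np.load('top0.npy'))}
h,s,v=hsv(D['top'][0]); print('table s,v',s[255:262,375:390].mean(),v[255:262,375:390].mean(),'white',[(int(s[230,u]),int(v[230,u])) for u in range(386,410,2)])
for p,b in(([.475,-.315,.05],(.38,.54,-.36,-.28)),([.505,-.396,.05],(.38,.56,-.45,-.36))):
    m=cass(*D['top'],b); print('cass',m.sum(),fit([('top',[BLADE,FIN],m)],np.array(p),0))
E
```

```text
table s,v 51.6 193.05714285714285 white [(52, 188), (28, 191), (14, 167), (17, 167), (6, 173), (15, 155), (77, 162), (103, 161), (28, 188), (52, 192), (53, 191), (52, 193)]
cass 160 (array([ 0.4779, -0.3175,  0.0499]), np.float64(179.97))
cass 139 (array([ 0.5089, -0.3971,  0.068 ]), np.float64(212.27))
```

```bash
cat > mv.py <<'E'
import sys,numpy as np
from scipy.spatial.transform import Rotation as Ro
from station import ctrl
def R(psi,lean): return Ro.from_euler('z',psi)*Ro.from_euler('x',np.pi)*Ro.from_euler('y',lean)
def to(*targets,quiet=0):
    """targets (x,y,z,psi,lean): print row numbers (mm, rad) from present pose"""
    o=ctrl.get_obs(); p=np.array(o['ee_pos']); C=Ro.from_euler('xyz',o['eef_rot'])
    print('t',round(o['time_s'],2),'tcp',(p*1000).round(1),'rpy',np.round(o['eef_rot'],3),'q',np.round(o['qpos'],2),'F',np.round(o['force'],1),'M',np.round(o['moment'],2),'w',round(o['grip_width']*1000,1),'gf',round(float(o['grip_force']),1))
    for t in targets:
        T=R(t[3],t[4]); print(t,'body dir',(-T.as_matrix()[:,2]).round(2),'->',(C.inv().apply(np.array(t[:3])-p)*1000).round(1),(C.inv()*T).as_rotvec().round(3))
if __name__=='__main__': to(*eval(sys.argv[1]))
E
python3 mv.py "[(.4797,.4725,.12,1.967,.3),(.4797,.4725,.036,1.967,.3)]"
```

```text
t 0.1 tcp [166.  524.1 204.9] rpy [-3.141 -0.     2.835] q [ 1.2   0.3   1.52  0.    1.32 -0.07] F [-0.2  0.5 -0.1] M [ 0.02  0.02 -0.04] w 93.6 gf 0.0
(0.4797, 0.4725, 0.12, 1.967, 0.3) body dir [ 0.11 -0.27  0.96] -> [-314.6   45.6   84.9] [-0.131  0.281  0.861]
(0.4797, 0.4725, 0.036, 1.967, 0.3) body dir [ 0.11 -0.27  0.96] -> [-314.6   45.7  168.9] [-0.131  0.281  0.861]
```

```bash
python3 mv.py "[(.4797,.4725,.12,1.967,-.3)]"
```

```text
t 0.1 tcp [166.  524.1 204.9] rpy [-3.141 -0.     2.835] q [ 1.2   0.3   1.52  0.    1.32 -0.07] F [-0.2  0.5 -0.1] M [ 0.02  0.02 -0.04] w 93.6 gf 0.0
(0.4797, 0.4725, 0.12, 1.967, -0.3) body dir [-0.11  0.27  0.96] -> [-314.6   45.6   84.9] [ 0.129 -0.28   0.861]
```

Call:
arm_command(
  plan=[
    [[-314.6,45.6,84.9,0.129,-0.28,0.861,-0.4],[-314.6,45.6,84.9,0.129,-0.28,0.861,-0.4],[-314.6,45.6,84.9,0.129,-0.28,0.861,-0.4],[-314.6,45.6,84.9,0.129,-0.28,0.861,-0.4],[-314.6,45.6,84.9,0.129,-0.28,0.861,-0.4],[-314.6,45.6,84.9,0.129,-0.28,0.861,-0.4],[-314.6,45.6,84.9,0.129,-0.28,0.861,-0.4],[-314.6,45.6,84.9,0.129,-0.28,0.861,-0.4],[-314.6,45.6,84.9,0.129,-0.28,0.861,-0.4],[-314.6,45.6,84.9,0.129,-0.28,0.861,-0.4]],
  ],
)

```text
time_s: 1.1
ee_pos: [0.4789, 0.4732, 0.121]
eef_rot: [3.141, 0.298, 1.968]
force: [0.0, 0.2, -0.3]
grip_width: 0.0661
grip_force: 0.0
```

```bash
python3 mv.py "[(.4797,.4725,.036,1.967,-.3)]"
python3 - <<'E'
from fit import *
D={n:grab(n) for n in('top','side')}
for n in D:
    W=D[n][2]; M=near(W,.41,.578,.415,.51)&(W[...,2]>.014)&(W[...,2]<.08); print(n,M.sum(),fit([(n,[PLATE,BRIDGE,ARM],M)],np.array([.4797,.4725,-1.17]),.002))
cv2.imwrite('pics/top1.png',D['top'][0]);cv2.imwrite('pics/e.png',cv2.resize(D['side'][0][130:370,130:450],(800,600)))
E
```

```text
t 1.1 tcp [478.9 473.2 121. ] rpy [3.141 0.298 1.968] q [ 0.83  0.73  1.1  -0.27  1.44  0.49] F [ 0.   0.2 -0.3] M [0.09 0.11 0.02] w 66.1 gf 0.0
(0.4797, 0.4725, 0.036, 1.967, -0.3) body dir [-0.11  0.27  0.96] -> [24.   0.3 81.5] [ 0.001 -0.002  0.001]
top 339 (array([ 0.48  ,  0.4727, -1.1792]), np.float64(4.87))
side 522 (array([ 0.4795,  0.4725, -1.1796]), np.float64(20.76))
```

View pics/e.png

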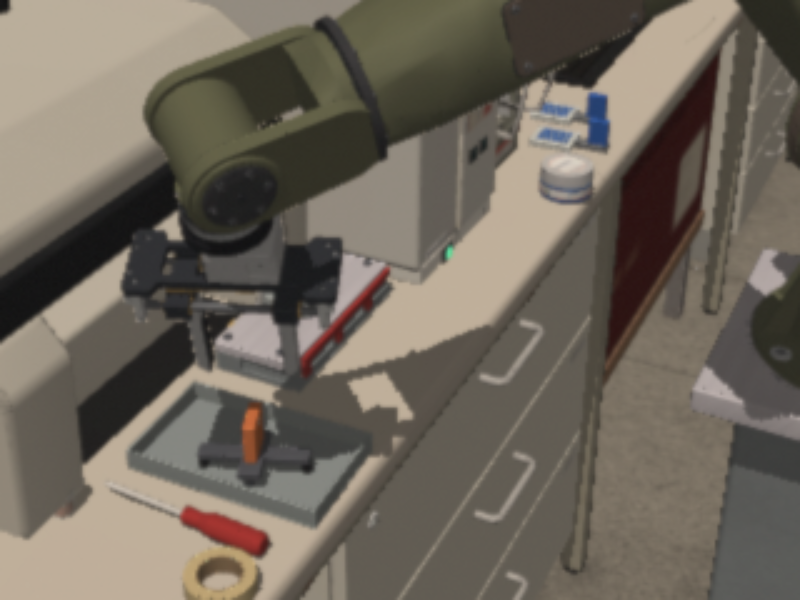

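The gripper is over the spanner at (255,430), aligned across the plate, so I descend and grip.

Call:
arm_command(
  plan=[
    [[12,0.2,40,0,0,0,-0.4],[24,0.3,81,0,0,0,-0.4],[24,0.3,81,0,0,0,-0.4],[24,0.3,81,0,0,0,0.8],[24,0.3,81,0,0,0,1],[24,0.3,81,0,0,0,1],[24,0.3,81,0,0,0,1],[24,0.3,81,0,0,0,1],[24,0.3,81,0,0,0,1],[24,0.3,81,0,0,0,1]],
  ],
  squeeze=45,
)

```text
time_s: 2.2
ee_pos: [0.4805, 0.4721, 0.0362]
eef_rot: [3.141, 0.299, 1.967]
force: [0.3, -0.3, -1.1]
grip_width: 0.0135
grip_force: 0.0
```

```bash
python3 mv.py "[(.4797,.4725,.14,1.967,-.3),(.52,.3,.18,3.152,-.3),(.566,.241,.12,3.152,-.3)]"
```

```text
t 2.2 tcp [480.5 472.1  36.2] rpy [3.141 0.299 1.967] q [ 0.83  0.82  1.15 -0.28  1.3   0.53] F [ 0.3 -0.3 -1.1] M [0.08 0.11 0.03] w 13.5 gf 0.0
(0.4797, 0.4725, 0.14, 1.967, -0.3) body dir [-0.11  0.27  0.96] -> [-29.9  -0.5 -99.4] [ 0.001 -0.001  0.   ]
(0.52, 0.3, 0.18, 3.152, -0.3) body dir [-0.3  -0.    0.96] -> [-208.6  -29.9  -86.3] [-3.490e-01 -1.000e-03 -1.132e+00]
(0.566, 0.241, 0.12, 3.152, -0.3) body dir [-0.3  -0.    0.96] -> [-259.9  -10.3   -7.7] [-3.490e-01 -1.000e-03 -1.132e+00]
```

Call:
arm_command(
  plan=[
    [[0,0,0,0,0,0,1],[0,0,0,0,0,0,1],[0,0,0,0,0,0,1],[-10,0,-33,0,0,0,1],[-20,0,-66,0,0,0,1],[-30,0,-99,0,0,0,1],[-30,0,-99,0,0,0,1]],
  ],
)

```text
time_s: 2.9
ee_pos: [0.4814, 0.4738, 0.1447]
eef_rot: [3.134, 0.296, 1.965]
force: [1.0, -0.1, -1.4]
grip_width: 0.0119
grip_force: 45.0
```

```bash
python3 mv.py "[(.52,.3,.16,3.152,-.3)]"
```

```text
t 2.9 tcp [481.4 473.8 144.7] rpy [3.134 0.296 1.965] q [ 0.83  0.72  1.08 -0.27  1.47  0.48] F [ 1.  -0.1 -1.4] M [0.19 0.1  0.04] w 11.9 gf 45.0
(0.52, 0.3, 0.16, 3.152, -0.3) body dir [-0.3  -0.    0.96] -> [-172.1  -31.4   36.2] [-3.410e-01  1.000e-03 -1.134e+00]
```

Call:
arm_command(
  plan=[
    [[-172,-31,36,-0.341,0,-1.134,1],[-172,-31,36,-0.341,0,-1.134,1],[-172,-31,36,-0.341,0,-1.134,1],[-172,-31,36,-0.341,0,-1.134,1],[-172,-31,36,-0.341,0,-1.134,1],[-172,-31,36,-0.341,0,-1.134,1],[-172,-31,36,-0.341,0,-1.134,1],[-172,-31,36,-0.341,0,-1.134,1],[-172,-31,36,-0.341,0,-1.134,1],[-172,-31,36,-0.341,0,-1.134,1],[-172,-31,36,-0.341,0,-1.134,1]],
  ],
)

```text
time_s: 4.0
ee_pos: [0.5191, 0.2992, 0.1553]
eef_rot: [-3.135, 0.295, -3.133]
force: [0.7, 0.4, -2.5]
grip_width: 0.0118
grip_force: 45.0
```

```bash
python3 mv.py "[(.566,.241,.11,3.152,-.3),(.566,.241,.072,3.152,-.3)]"
python3 - <<'E'
from fit import *
D={n:grab(n) for n in('top','side')}
from station import ctrl
z=ctrl.get_obs()['ee_pos'][2]-.034
for n in D:
    W=D[n][2]; m=orange(D[n][0],W,(.4,.62,.2,.4)); print(n,m.sum(),np.nanmedian(W[m],0))
    M=near(W,.40,.62,.2,.38)&(W[...,2]>z-.005)&(W[...,2]<z+.07); print('c',M.sum())
m=[orange(D[n][0],D[n][2],(.4,.62,.2,.4)) for n in D]
print(fit([('side',[PLATE],m[1])],np.array([.52,.3,0.]),z))
cv2.imwrite('pics/top2.png',D['top'][0]); s=D['side'][0]; cv2.imwrite('pics/f.png',cv2.resize(s[150:300,170:370],(800,600),interpolation=cv2.INTER_CUBIC))
E
```

```text
t 4.0 tcp [519.1 299.2 155.3] rpy [-3.135  0.295 -3.133] q [ 0.53  0.32  1.64 -0.19  0.93 -0.95] F [ 0.7  0.4 -2.5] M [-0.    0.27 -0.  ] w 11.8 gf 45.0
(0.566, 0.241, 0.11, 3.152, -0.3) body dir [-0.3  -0.    0.96] -> [-31.3 -58.2  57.2] [-0.007 -0.005 -0.002]
(0.566, 0.241, 0.072, 3.152, -0.3) body dir [-0.3  -0.    0.96] -> [-20.3 -58.   93.5] [-0.007 -0.005 -0.002]
top 10 [0.51924064 0.28254132 0.22898566]
c 606
side 110 [0.51250605 0.30415298 0.16128634]
c 1377
(array([ 0.5164,  0.3038, -0.4323]), np.float64(118.7))
```

View pics/f.png

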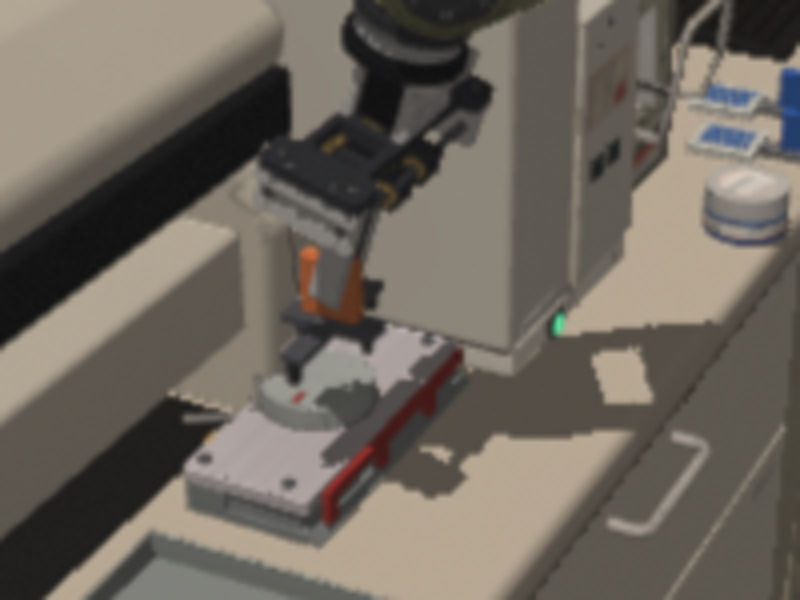

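Call:
arm_command(
  plan=[
    [[-15,-30,28,-0.004,-0.003,0,1],[-31,-58,57,-0.007,-0.005,-0.002,1],[-31,-58,57,-0.007,-0.005,-0.002,1],[-26,-58,74,-0.007,-0.005,-0.002,1],[-26,-58,74,-0.007,-0.005,-0.002,1],[-26,-58,74,-0.007,-0.005,-0.002,1],[-26,-58,74,-0.007,-0.005,-0.002,1]],
  ],
)

```text
time_s: 4.8
ee_pos: [0.5663, 0.2418, 0.0938]
eef_rot: [3.141, 0.301, -3.128]
force: [-0.4, -0.0, -2.5]
grip_width: 0.0116
grip_force: 45.0
```

```bash
python3 mv.py "[(.5667,.241,.084,3.152,-.3),(.5667,.241,.072,3.152,-.3)]"
python3 - <<'E'
from fit import *
D={n:grab(n) for n in('top','side')}
s=D['side'][0];t=D['top'][0]; cv2.imwrite('pics/top3.png',t);cv2.imwrite('pics/side3.png',s)
cv2.imwrite('pics/g.png',np.hstack([cv2.resize(t[190:240,190:240],(400,400),interpolation=cv2.INTER_CUBIC),cv2.resize(s[215:265,225:275],(400,400),interpolation=cv2.INTER_CUBIC)]))
E
```

```text
t 4.8 tcp [566.3 241.8  93.8] rpy [ 3.141  0.301 -3.128] q [ 0.39  0.42  1.67 -0.16  0.78 -1.1 ] F [-0.4 -0.  -2.5] M [0.08 0.31 0.01] w 11.6 gf 45.0
(0.5667, 0.241, 0.084, 3.152, -0.3) body dir [-0.3  -0.    0.96] -> [ 2.6 -0.8  9.5] [0.002 0.001 0.003]
(0.5667, 0.241, 0.072, 3.152, -0.3) body dir [-0.3  -0.    0.96] -> [ 6.1 -0.8 20.9] [0.002 0.001 0.003]
```

View pics/g.png

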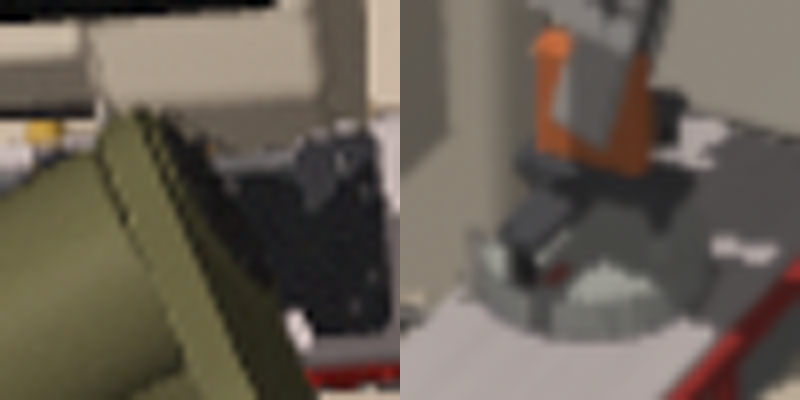

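The prongs hover about 10 mm above the ring and the force is clean. Descending.

Call:
arm_command(
  plan=[
    [[2.6,-0.8,9.5,0,0,0,1],[4.4,-0.8,15,0,0,0,1],[4.4,-0.8,15,0,0,0,1],[4.4,-0.8,15,0,0,0,1]],
  ],
)

```text
time_s: 5.3
ee_pos: [0.5663, 0.2406, 0.0766]
eef_rot: [3.141, 0.3, -3.128]
force: [2.0, 4.2, -5.4]
grip_width: 0.0118
grip_force: 45.0
```

```bash
python3 mv.py "[(.5667,.241,.072,3.152,-.3)]"
```

```text
t 5.3 tcp [566.3 240.6  76.6] rpy [ 3.141  0.3   -3.128] q [ 0.39  0.44  1.68 -0.16  0.75 -1.09] F [ 2.   4.2 -5.4] M [0.85 0.06 0.34] w 11.8 gf 45.0
(0.5667, 0.241, 0.072, 3.152, -0.3) body dir [-0.3  -0.    0.96] -> [1.  0.4 4.6] [ 0.001 -0.     0.003]
```

Call:
arm_command(
  plan=[
    [[0.7,1.2,2.5,0,0,0,1],[1.4,1.2,5,0,0,0,1],[1.4,1.2,5,0,0,0,1],[1.4,1.2,5,0,0,0,1]],
  ],
)

```text
time_s: 5.7
ee_pos: [0.5665, 0.2415, 0.0719]
eef_rot: [-3.142, 0.3, -3.128]
force: [0.4, 1.1, -2.1]
grip_width: 0.0117
grip_force: 45.0
```

```bash
python3 mv.py "[(.5667,.241,.072,3.152,-.3)]"
```

```text
t 5.7 tcp [566.5 241.5  71.9] rpy [-3.142  0.3   -3.128] q [ 0.39  0.45  1.68 -0.16  0.74 -1.09] F [ 0.4  1.1 -2.1] M [ 0.03  0.18 -0.02] w 11.7 gf 45.0
(0.5667, 0.241, 0.072, 3.152, -0.3) body dir [-0.3  -0.    0.96] -> [-0.2 -0.5 -0. ] [0.001 0.    0.003]
```

Call:
arm_command(
  plan=[
    [[0,0,0.3,0,0,0,0.3],[0,0,0.3,0,0,0,0.3],[0,0,0.3,0,0,0,0.3],[0,0,0.3,0,0,0,0.3],[0,0,-30,0,0,0,0.3],[0,0,-75,0,0,0,0.3],[0,0,-75,0,0,0,1],[0,0,-75,0,0,0,1],[0,0,-75,0,0,0,1],[0,0,-75,0,0,0,1]],
  ],
)

```text
time_s: 6.7
ee_pos: [0.5441, 0.241, 0.1423]
eef_rot: [-3.141, 0.298, -3.128]
force: [-0.8, 0.3, 0.4]
grip_width: 0.0045
grip_force: 0.0
```

```bash
cat > sp.py <<'E'
from fit import *
import sys
D={n:grab(n) for n in('top','side')}
for n in D:
    m=orange(D[n][0],D[n][2],(.46,.63,.17,.32)); W=D[n][2]; M=near(W,.48,.63,.17,.31)&(W[...,2]>.1); print(n,m.sum(),'z95',np.nanpercentile(W[m][:,2],95).round(4) if m.sum() else '')
    if m.sum()>30:
        p=min((fit([(n,[PLATE],m)],np.array([.566,.241,a]),.038) for a in(0.,.6,1.2)),key=lambda r:r[1]); print(p)
    cv2.imwrite(f'pics/{n}_{sys.argv[1]}.png',D[n][0])
E
python3 sp.py seat; python3 mv.py "[(.577,.2885,.11,3.152,-.35),(.577,.2885,.055,3.152,-.35)]"
```

```text
top 22 z95 0.3996
side 195 z95 0.1014
(array([ 0.5662,  0.2414, -0.3759]), np.float64(14.45))
t 6.8 tcp [544.2 241.1 142.6] rpy [-3.141  0.299 -3.128] q [ 0.41  0.32  1.68 -0.15  0.87 -1.1 ] F [ 0.9  0.  -0.2] M [0.   0.07 0.  ] w 0.3 gf 0.0
(0.577, 0.2885, 0.11, 3.152, -0.35) body dir [-0.34 -0.    0.94] -> [-22.4  47.   41. ] [ 0.001 -0.051  0.003]
(0.577, 0.2885, 0.055, 3.152, -0.35) body dir [-0.34 -0.    0.94] -> [-6.2 47.  93.6] [ 0.001 -0.051  0.003]
```

```bash
python3 mv.py "[(.588,.2895,.125,3.152,-.45),(.588,.2895,.057,3.152,-.45)]"
```

```text
t 6.8 tcp [544.2 241.1 142.6] rpy [-3.141  0.299 -3.128] q [ 0.41  0.32  1.68 -0.15  0.87 -1.1 ] F [ 0.9  0.  -0.2] M [0.   0.07 0.  ] w 0.3 gf 0.0
(0.588, 0.2895, 0.125, 3.152, -0.45) body dir [-0.43 -0.    0.9 ] -> [-37.3  47.8  29.9] [ 0.001 -0.151  0.003]
(0.588, 0.2895, 0.057, 3.152, -0.45) body dir [-0.43 -0.    0.9 ] -> [-17.3  47.8  94.9] [ 0.001 -0.151  0.003]
```

Call:
arm_command(
  plan=[
    [[0,30,10,0,-0.1,0,1],[-20,47.8,24,0,-0.151,0,1],[-37.3,47.8,29.9,0,-0.151,0,1],[-37.3,47.8,29.9,0,-0.151,0,1],[-27,47.8,62,0,-0.151,0,1],[-20,47.8,85,0,-0.151,0,1],[-17.3,47.8,94.9,0,-0.151,0,1],[-17.3,47.8,94.9,0,-0.151,0,1],[-17.3,47.8,94.9,0,-0.151,0,1]],
  ],
)

```text
time_s: 7.7
ee_pos: [0.5886, 0.2898, 0.0593]
eef_rot: [3.141, 0.452, -3.128]
force: [-0.4, 0.0, 0.5]
grip_width: 0.0003
grip_force: 0.0
```

```bash
python3 mv.py "[(.5662+a/1e3,.2414+b/1e3,.057,3.152,-.45) for a,b in((13.5,48.5),(6,48.5),(-1,48),(-7.5,46),(-14.1,41.9))]"
```

```text
t 7.7 tcp [588.6 289.8  59.3] rpy [ 3.141  0.452 -3.128] q [ 0.48  0.51  1.67 -0.37  0.58 -0.83] F [-0.4  0.   0.5] M [0.01 0.18 0.03] w 0.3 gf 0.0
(0.5797, 0.2899, 0.057, 3.152, -0.45) body dir [-0.43 -0.    0.9 ] -> [ 9.   0.2 -1.9] [0.002 0.002 0.003]
(0.5722, 0.2899, 0.057, 3.152, -0.45) body dir [-0.43 -0.    0.9 ] -> [15.8  0.3 -5.1] [0.002 0.002 0.003]
(0.5652, 0.2894, 0.057, 3.152, -0.45) body dir [-0.43 -0.    0.9 ] -> [22.1 -0.1 -8.2] [0.002 0.002 0.003]
(0.5587000000000001, 0.2874, 0.057, 3.152, -0.45) body dir [-0.43 -0.    0.9 ] -> [ 27.9  -2.  -11.1] [0.002 0.002 0.003]
(0.5521, 0.2833, 0.057, 3.152, -0.45) body dir [-0.43 -0.    0.9 ] -> [ 33.9  -6.  -14. ] [0.002 0.002 0.003]
```

Call:
arm_command(
  plan=[
    [[9,0.2,-2.5,0,0,0,1],[15.8,0.3,-6,0,0,0,1],[22,0,-9,0,0,0,1],[28,-2,-12,0,0,0,1],[34,-6,-15,0,0,0,1],[34,-6,-15,0,0,0,1],[34,-6,-15,0,0,0,1]],
  ],
)

```text
time_s: 8.4
ee_pos: [0.551, 0.283, 0.0568]
eef_rot: [-3.142, 0.451, -3.128]
force: [-0.8, 0.6, 3.0]
grip_width: 0.0004
grip_force: 1.3
```

```bash
python3 mv.py "[(.5662+a/1e3,.2414+b/1e3,.057,3.152,-.45) for a,b in((-19.6,36.5),(-24.8,29.5),(-25.6,27.9))]"; python3 sp.py p1
```

```text
t 8.4 tcp [551.  283.   56.8] rpy [-3.142  0.451 -3.128] q [ 0.51  0.45  1.77 -0.4   0.55 -0.78] F [-0.8  0.6  3. ] M [ 0.02  0.01 -0.02] w 0.4 gf 1.3
(0.5466000000000001, 0.2779, 0.057, 3.152, -0.45) body dir [-0.43 -0.    0.9 ] -> [ 3.9 -5.1 -2.1] [0.001 0.001 0.003]
(0.5414, 0.27090000000000003, 0.057, 3.152, -0.45) body dir [-0.43 -0.    0.9 ] -> [  8.7 -12.   -4.4] [0.001 0.001 0.003]
(0.5406000000000001, 0.2693, 0.057, 3.152, -0.45) body dir [-0.43 -0.    0.9 ] -> [  9.4 -13.6  -4.8] [0.001 0.001 0.003]
top 70 z95 0.1086
(array([0.5653, 0.2431, 0.8044]), np.float64(7.65))
side 0 z95
```

The spanner is at 0.80 rad, exactly as predicted. Continuing to the stop.

Call:
arm_command(
  plan=[
    [[4,-5,-2.1,0,0,0,1],[6.5,-8.5,-3.3,0,0,0,1],[8.7,-12,-4.4,0,0,0,1],[9.4,-14,-4.8,0,0,0,1],[9.6,-15,-4.8,0,0,0,1],[9.6,-15,-4.8,0,0,0,1],[9.6,-15,-4.8,0,0,0,1]],
  ],
)

```text
time_s: 9.2
ee_pos: [0.5406, 0.2679, 0.0568]
eef_rot: [-3.141, 0.451, -3.128]
force: [-2.5, 3.2, 3.0]
grip_width: 0.0008
grip_force: 2.0
```

```bash
python3 mv.py "[]"; python3 sp.py p2
```

```text
t 9.2 tcp [540.6 267.9  56.8] rpy [-3.141  0.451 -3.128] q [ 0.49  0.42  1.82 -0.4   0.53 -0.79] F [-2.5  3.2  3. ] M [0.49 0.37 0.13] w 0.8 gf 2.0
top 78 z95 0.1066
(array([0.5652, 0.2414, 1.2333]), np.float64(11.79))
side 43 z95 0.0855
(array([0.5672, 0.2553, 2.1263]), np.float64(57.33))
```

Call:
arm_command(
  plan=[
    [[0.3,-1,0,0,0,0,1],[0.5,-2.5,0,0,0,0,1],[0.5,-2.5,0,0,0,0,1],[0.5,-2.5,0,0,0,0,1]],
  ],
)

```text
time_s: 9.7
ee_pos: [0.5403, 0.2658, 0.0568]
eef_rot: [3.141, 0.451, -3.128]
force: [-3.2, 5.1, 3.4]
grip_width: 0.0003
grip_force: 3.0
```

```bash
python3 mv.py "[]"; python3 sp.py p3
```

```text
t 9.7 tcp [540.3 265.8  56.8] rpy [ 3.141  0.451 -3.128] q [ 0.49  0.41  1.82 -0.4   0.53 -0.79] F [-3.2  5.1  3.4] M [0.98 0.53 0.42] w 0.3 gf 3.0
top 78 z95 0.1073
(array([0.5654, 0.2405, 1.3233]), np.float64(11.93))
side 42 z95 0.0845
(array([0.5688, 0.2508, 2.1285]), np.float64(56.55))
```

Call:
arm_command(
  plan=[
    [[-1,8,0,0,0,0,1],[-1,8,-40,0,0,0,1],[-1,8,-90,0,0,0,0],[-1,8,-120,0,0,0,-0.4],[-1,8,-140,0,0,0,-0.4]],
  ],
)

```text
time_s: 10.3
ee_pos: [0.4796, 0.2729, 0.1853]
eef_rot: [3.141, 0.453, -3.128]
force: [0.5, 0.1, -0.2]
grip_width: 0.0211
grip_force: 0.0
```

```bash
python3 mv.py "[(.36,.2,.22,3.14,0),(.36,-.15,.2,3.14,0),(.40,-.33,.2,3.14,0)]"
python3 - <<'E'
from fit import *
im,d,W=grab('top'); cv2.imwrite('pics/top4.png',im)
import fit as F
F.TS=38
for p,b in(([.478,-.317,.05],(.38,.54,-.36,-.28)),([.509,-.397,.06],(.38,.56,-.45,-.36))):
    m=cass(im,W,b).astype(np.uint8)
    m=cv2.morphologyEx(m,cv2.MORPH_CLOSE,np.ones((3,3)))
    print('cass',m.sum(),fit([('top',[BLADE,FIN],m)],np.array(p),0))
    h,s,v=hsv(im); f=near(W,*b)&(h>98)&(h<128)&(s>90)&(W[...,2]>.025); print('fin',f.sum(),fit([('top',[FIN],f)],np.array(p),0))
c=im[185:285,370:450]; cv2.imwrite('pics/i.png',cv2.resize(c,(480,600),interpolation=cv2.INTER_CUBIC))
E
```

```text
t 10.3 tcp [479.6 272.9 185.3] rpy [ 3.141  0.453 -3.128] q [ 0.56  0.13  1.84 -0.32  0.8  -0.84] F [ 0.5  0.1 -0.2] M [ 0.04  0.17 -0.05] w 21.1 gf 0.0
(0.36, 0.2, 0.22, 3.14, 0) body dir [-0. -0.  1.] -> [ 93.2 -71.2 -84. ] [0.004 0.453 0.015]
(0.36, -0.15, 0.2, 3.14, 0) body dir [-0. -0.  1.] -> [ 106.2 -421.2  -68.3] [0.004 0.453 0.015]
(0.4, -0.33, 0.2, 3.14, 0) body dir [-0. -0.  1.] -> [  72.4 -601.7  -52. ] [0.004 0.453 0.015]
cass 338 (array([ 0.4779, -0.3178,  0.0413]), np.float64(38.39))
fin 48 (array([ 0.4792, -0.3167,  0.0756]), np.float64(12.82))
cass 331 (array([ 0.5077, -0.3996,  0.0306]), np.float64(46.66))
fin 52 (array([ 0.5095, -0.3961,  0.088 ]), np.float64(13.62))
```

View pics/i.png

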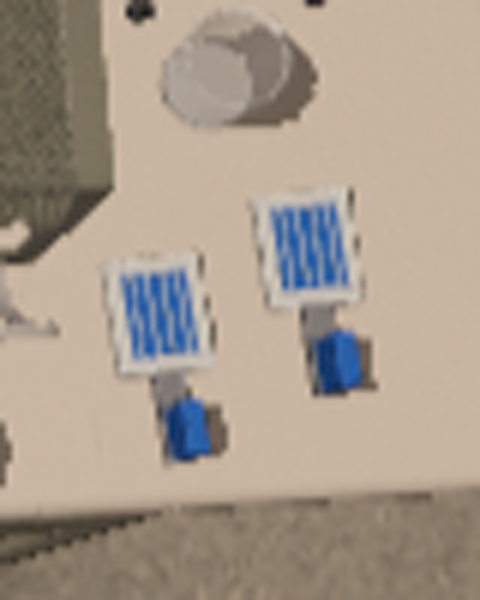

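```bash
python3 - <<'E'
from h import *
print(ray('top',[(340.4,240.5),(379.4,240)],.187).round(3))
E
python3 mv.py "[(.36,.15,.22,3.187,-.25),(.36,-.15,.2,3.187,-.25),(.416,-.3208,.12,3.187,-.25),(.416,-.3208,.019,3.187,-.25)]"
```

```text
[[ 0.456 -0.121  0.187]
 [ 0.451 -0.228  0.187]]
t 10.35 tcp [479.6 273.4 187.5] rpy [ 3.139  0.455 -3.129] q [ 0.56  0.13  1.84 -0.32  0.8  -0.84] F [0.4 0.6 3.9] M [0.04 0.09 0.01] w 25.0 gf 0.0
(0.36, 0.15, 0.22, 3.187, -0.25) body dir [-0.25 -0.01  0.97] -> [  94.7 -121.6  -82.7] [-0.009  0.205 -0.03 ]
(0.36, -0.15, 0.2, 3.187, -0.25) body dir [-0.25 -0.01  0.97] -> [ 106.9 -421.6  -67.2] [-0.009  0.205 -0.03 ]
(0.416, -0.3208, 0.12, 3.187, -0.25) body dir [-0.25 -0.01  0.97] -> [  93.8 -593.3   27.9] [-0.009  0.205 -0.03 ]
(0.416, -0.3208, 0.019, 3.187, -0.25) body dir [-0.25 -0.01  0.97] -> [ 138.2 -593.6  118.7] [-0.009  0.205 -0.03 ]
```

Call:
arm_command(
  plan=[
    [[48,-60,-42,0,0.1,-0.015,-0.1],[95,-122,-83,-0.009,0.205,-0.03,-0.1],[95,-122,-83,-0.009,0.205,-0.03,-0.1],[95,-122,-83,-0.009,0.205,-0.03,-0.1],[98,-172,-80,-0.009,0.205,-0.03,-0.1],[100,-222,-76,-0.009,0.205,-0.03,-0.1],[102,-272,-74,-0.009,0.205,-0.03,-0.1],[104,-322,-72,-0.009,0.205,-0.03,-0.1],[106,-372,-70,-0.009,0.205,-0.03,-0.1],[107,-422,-67,-0.009,0.205,-0.03,-0.1],[107,-422,-67,-0.009,0.205,-0.03,-0.1]],
  ],
)

```text
time_s: 11.45
ee_pos: [0.3595, -0.1552, 0.1958]
eef_rot: [-3.14, 0.244, -3.102]
force: [-0.7, 1.0, -0.6]
grip_width: 0.0517
grip_force: 0.0
```

```bash
python3 mv.py "[(.40,-.3208,.13,3.187,-.25),(.416,-.3208,.10,3.187,-.25)]"
```

```text
t 11.45 tcp [ 359.5 -155.2  195.8] rpy [-3.14   0.244 -3.102] q [-0.6  -0.19  2.08  0.17  1.06 -2.28] F [-0.7  1.  -0.6] M [ 0.03  0.1  -0.  ] w 51.7 gf 0.0
(0.4, -0.3208, 0.13, 3.187, -0.25) body dir [-0.25 -0.01  0.97] -> [ -16.9 -167.    72.3] [-0.003 -0.006 -0.005]
(0.416, -0.3208, 0.1, 3.187, -0.25) body dir [-0.25 -0.01  0.97] -> [ -25.1 -167.6  105.2] [-0.003 -0.006 -0.005]
```

Call:
arm_command(
  plan=[
    [[-5,-42,18,0,0,0,-0.1],[-9,-84,36,0,0,0,-0.1],[-13,-126,54,0,0,0,-0.1],[-17,-167,72,-0.003,-0.006,-0.005,-0.1],[-25,-167,105,-0.003,-0.006,-0.005,-0.1],[-25,-167,105,-0.003,-0.006,-0.005,-0.1],[-25,-167,105,-0.003,-0.006,-0.005,-0.1],[-25,-167,105,-0.003,-0.006,-0.005,-0.1]],
  ],
)

```text
time_s: 12.25
ee_pos: [0.4213, -0.3127, 0.1039]
eef_rot: [-3.137, 0.246, -3.096]
force: [-0.7, 0.3, -0.6]
grip_width: 0.0515
grip_force: 0.0
```

```bash
cat > c.py <<'E'
from fit import *
import fit as F,sys
F.TS=38
im,d,W=grab('top'); h,s,v=hsv(im)
for p,b in(([.478,-.317,.05],(.38,.54,-.36,-.28)),([.509,-.397,.06],(.38,.56,-.45,-.36))):
    m=cv2.morphologyEx((cass(im,W,b)&~(W[...,2]>.06)).astype(np.uint8),cv2.MORPH_CLOSE,np.ones((3,3))); print('cass',m.sum(),m.sum() and fit([('top',[BLADE,FIN],m)],np.array(p),0))
cv2.imwrite(f'pics/top_{sys.argv[1]}.png',im)
E
python3 c.py 5; python3 mv.py "[(.416,-.3208,.019,3.187,-.25)]"
```

```text
cass 278 (array([ 0.4775, -0.3178,  0.0835]), np.float64(97.08))
cass 203 (array([ 0.5094, -0.3937,  0.1951]), np.float64(160.38))
t 12.3 tcp [ 421.4 -312.7  104.1] rpy [-3.137  0.246 -3.096] q [-0.8   0.26  1.85  0.24  0.88 -2.55] F [ 0.   0.2 -0.3] M [-0.06  0.09  0.02] w 51.8 gf 0.0
(0.416, -0.3208, 0.019, 3.187, -0.25) body dir [-0.25 -0.01  0.97] -> [26.3 -7.4 81.2] [-0.005 -0.004 -0.   ]
```

q6 is at its limit, so I flip the tool by a half turn (ψ≈0) while raised.

```bash
python3 mv.py "[(.38,-.32,.22,1.6,0)]"
```

```text
t 12.3 tcp [ 421.4 -312.7  104.1] rpy [-3.137  0.246 -3.096] q [-0.8   0.26  1.85  0.24  0.88 -2.55] F [ 0.   0.2 -0.3] M [-0.06  0.09  0.02] w 51.8 gf 0.0
(0.38, -0.32, 0.22, 1.6, 0) body dir [-0. -0.  1.] -> [  12.1   -6.  -122.5] [0.192 0.196 1.578]
```

Call:
arm_command(
  plan=[
    [[4,0,-45,0,0,0,-0.1],[8,0,-90,0,0,0,-0.1],[12,-6,-122,0.192,0.196,1.578,-0.1],[12,-6,-122,0.192,0.196,1.578,-0.1],[12,-6,-122,0.192,0.196,1.578,-0.1],[12,-6,-122,0.192,0.196,1.578,-0.1],[12,-6,-122,0.192,0.196,1.578,-0.1],[12,-6,-122,0.192,0.196,1.578,-0.1],[12,-6,-122,0.192,0.196,1.578,-0.1],[12,-6,-122,0.192,0.196,1.578,-0.1],[12,-6,-122,0.192,0.196,1.578,-0.1],[12,-6,-122,0.192,0.196,1.578,-0.1]],
  ],
)

```text
time_s: 13.5
ee_pos: [0.3802, -0.3199, 0.2196]
eef_rot: [3.131, 0.013, 1.693]
force: [-0.1, -0.5, 0.3]
grip_width: 0.0515
grip_force: 0.0
```

```bash
python3 mv.py "[(.38,-.3208,.20,.045,.25)]"
```

```text
t 13.5 tcp [ 380.2 -319.9  219.6] rpy [3.131 0.013 1.693] q [-0.77  0.16  1.66  0.    1.31 -0.9 ] F [-0.1 -0.5  0.3] M [-0.05  0.03  0.01] w 51.5 gf 0.0
(0.38, -0.3208, 0.2, 0.045, 0.25) body dir [-0.25 -0.01  0.97] -> [-0.6 -0.5 19.6] [-0.187  0.192  1.641]
```

Call:
arm_command(
  plan=[
    [[0,0,20,-0.187,0.192,1.641,-0.1],[0,0,20,-0.187,0.192,1.641,-0.1],[0,0,20,-0.187,0.192,1.641,-0.1],[0,0,20,-0.187,0.192,1.641,-0.1],[0,0,20,-0.187,0.192,1.641,-0.1],[0,0,20,-0.187,0.192,1.641,-0.1],[0,0,20,-0.187,0.192,1.641,-0.1],[0,0,20,-0.187,0.192,1.641,-0.1],[0,0,20,-0.187,0.192,1.641,-0.1],[0,0,20,-0.187,0.192,1.641,-0.1],[0,0,20,-0.187,0.192,1.641,-0.1],[0,0,20,-0.187,0.192,1.641,-0.1]],
  ],
)

```text
time_s: 14.7
ee_pos: [0.3803, -0.3202, 0.1994]
eef_rot: [-3.141, -0.251, 0.048]
force: [-0.1, -0.2, -0.5]
grip_width: 0.0522
grip_force: 0.0
```

```bash
python3 c.py 6; python3 mv.py "[(.416,-.3208,.1,.045,.25)]"
```

```text
cass 330 (array([ 0.4779, -0.3183,  0.0427]), np.float64(43.37))
cass 331 (array([ 0.5077, -0.3996,  0.0306]), np.float64(46.66))
t 14.75 tcp [ 380.4 -320.2  199.3] rpy [ 3.141 -0.25   0.053] q [-0.88  0.09  1.81  0.23  1.1   0.55] F [-0.2 -0.1 -1.1] M [-0.03  0.23  0.02] w 51.9 gf 0.0
(0.416, -0.3208, 0.1, 0.045, 0.25) body dir [-0.25 -0.01  0.97] -> [  9.8   2.4 105. ] [-0.002 -0.     0.007]
```

Call:
arm_command(
  plan=[
    [[4,1,40,0,0,0,-0.1],[8,2,80,0,0,0,-0.1],[9.8,2.4,105,0,0,0,-0.1],[9.8,2.4,105,0,0,0,-0.1],[9.8,2.4,105,0,0,0,-0.1]],
  ],
)

```text
time_s: 15.25
ee_pos: [0.4162, -0.3209, 0.0998]
eef_rot: [-3.141, -0.25, 0.054]
force: [-0.9, 0.2, 1.0]
grip_width: 0.0518
grip_force: 0.0
```

```bash
python3 mv.py "[(.416,-.3208,.019,.045,.25)]"
```

```text
t 15.25 tcp [ 416.2 -320.9   99.8] rpy [-3.141 -0.25   0.054] q [-0.83  0.27  1.84  0.25  0.88  0.55] F [-0.9  0.2  1. ] M [-0.01  0.27 -0.03] w 51.8 gf 0.0
(0.416, -0.3208, 0.019, 0.045, 0.25) body dir [-0.25 -0.01  0.97] -> [-20.1  -0.1  78.3] [-0.003  0.     0.008]
```

Call:
arm_command(
  plan=[
    [[-10,0,39,0,0,0,-0.1],[-20,0,78,0,0,0,-0.1],[-20,0,78,0,0,0,-0.1],[-20,0,78,0,0,0,-0.1],[-20,0,78,0,0,0,1],[-20,0,78,0,0,0,1],[-20,0,78,0,0,0,1],[-20,0,78,0,0,0,1],[-20,0,78,0,0,0,1],[-20,0,78,0,0,0,1],[-20,0,78,0,0,0,1],[-20,0,78,0,0,0,1]],
  ],
  squeeze=40,
)

```text
time_s: 16.45
ee_pos: [0.416, -0.3207, 0.0185]
eef_rot: [-3.14, -0.25, 0.051]
force: [-2.0, 1.4, 6.0]
grip_width: 0.0115
grip_force: 40.0
```

```bash
python3 c.py 7; python3 mv.py "[(.38,-.3208,.10,.045,.25),(.36,-.15,.14,.03,.25)]"
```

```text
cass 282 (array([ 0.4776, -0.3187,  0.0596]), np.float64(93.35))
cass 309 (array([ 0.5086, -0.3996,  0.0085]), np.float64(65.47))
t 16.5 tcp [ 416.  -320.7   18.5] rpy [-3.14  -0.25   0.051] q [-0.83  0.41  1.89  0.3   0.7   0.48] F [-2.2  1.1  6. ] M [0.28 0.34 0.05] w 11.6 gf 40.0
(0.38, -0.3208, 0.1, 0.045, 0.25) body dir [-0.25 -0.01  0.97] -> [-14.7  -1.9 -87.9] [-0.003  0.     0.006]
(0.36, -0.15, 0.14, 0.03, 0.25) body dir [-0.25 -0.01  0.97] -> [ -15.8 -173.6 -129.2] [-0.007  0.     0.02 ]
```

Call:
arm_command(
  plan=[
    [[-7,-1,-44,0,0,0,1],[-14,-2,-88,0,0,0,1],[-14,-44,-98,0,0,0,1],[-15,-88,-108,0,0,0,1],[-15,-132,-118,-0.007,0,0.02,1],[-16,-173,-129,-0.007,0,0.02,1],[-16,-220,-129,-0.007,0,0.03,1],[-16,-268,-129,-0.007,0,0.03,1],[-16,-316,-129,-0.007,0,0.03,1],[-16,-364,-129,-0.007,0,0.03,1],[-16,-412,-129,-0.007,0,0.03,1],[-16,-412,-129,-0.007,0,0.03,1]],
  ],
)

```text
time_s: 17.7
ee_pos: [0.3467, 0.0919, 0.14]
eef_rot: [-3.139, -0.25, 0.025]
force: [0.0, -0.7, -1.2]
grip_width: 0.012
grip_force: 40.0
```

```bash
python3 mv.py "[(.37,.3096,.12,.012,.25),(.4065,.3096,.06,.012,.25)]"
```

```text
t 17.7 tcp [346.7  91.9 140. ] rpy [-3.139 -0.25   0.025] q [ 0.18 -0.22  2.24 -0.05  0.87  1.76] F [ 0.  -0.7 -1.2] M [-0.06  0.32  0.  ] w 12.0 gf 40.0
(0.37, 0.3096, 0.12, 0.012, 0.25) body dir [-0.25 -0.    0.97] -> [  22.9 -217.    27.1] [-0.006  0.     0.013]
(0.4065, 0.3096, 0.06, 0.012, 0.25) body dir [-0.25 -0.    0.97] -> [  43.5 -215.8   94.3] [-0.006  0.     0.013]
```

Call:
arm_command(
  plan=[
    [[5,-48,5,0,0,0.005,1],[10,-96,11,-0.006,0,0.013,1],[15,-144,17,-0.006,0,0.013,1],[20,-192,23,-0.006,0,0.013,1],[23,-217,27,-0.006,0,0.013,1],[35,-216,60,-0.006,0,0.013,1],[43.5,-216,94,-0.006,0,0.013,1],[43.5,-216,94,-0.006,0,0.013,1],[43.5,-216,94,-0.006,0,0.013,1]],
  ],
)

```text
time_s: 18.6
ee_pos: [0.4081, 0.3053, 0.0602]
eef_rot: [3.14, -0.248, 0.006]
force: [1.2, 0.1, -0.3]
grip_width: 0.0119
grip_force: 40.0
```

```bash
python3 mv.py "[(.4065,.3096,.0285,.012,.25),(.4814,.3104,.0285,.012,.25)]"
python3 - <<'E'
from fit import *
import fit as F
F.TS=38
for n,z in(('side',.0415),('top',.0415)):
    im,d,W=grab(n); cv2.imwrite(f'pics/{n}8.png',im)
    m=cv2.morphologyEx((cass(im,W,(.36,.51,.26,.36))).astype(np.uint8),cv2.MORPH_CLOSE,np.ones((3,3))); print('cass',m.sum(),m.sum() and fit([(n,[BLADE],m)],np.array([.4685,.3104,.012]),z))
    if n=='side': cv2.imwrite('pics/j.png',cv2.resize(im[180:330,170:370],(800,600),interpolation=cv2.INTER_CUBIC))
E
```

```text
t 18.6 tcp [408.1 305.3  60.2] rpy [ 3.14  -0.248  0.006] q [ 0.65  0.3   1.92 -0.22  0.73  2.37] F [ 1.2  0.1 -0.3] M [ 0.    0.32 -0.01] w 11.9 gf 40.0
(0.4065, 0.3096, 0.0285, 0.012, 0.25) body dir [-0.25 -0.    0.97] -> [-9.3 -4.4 30.3] [ 0.003  0.002 -0.006]
(0.4814, 0.3104, 0.0285, 0.012, 0.25) body dir [-0.25 -0.    0.97] -> [63.3 -4.7 48.7] [ 0.003  0.002 -0.006]
cass 84 (array([0.4621, 0.2853, 0.4687]), np.float64(237.48))
cass 145 (array([0.4728, 0.3066, 0.065 ]), np.float64(171.39))
```

View pics/j.png

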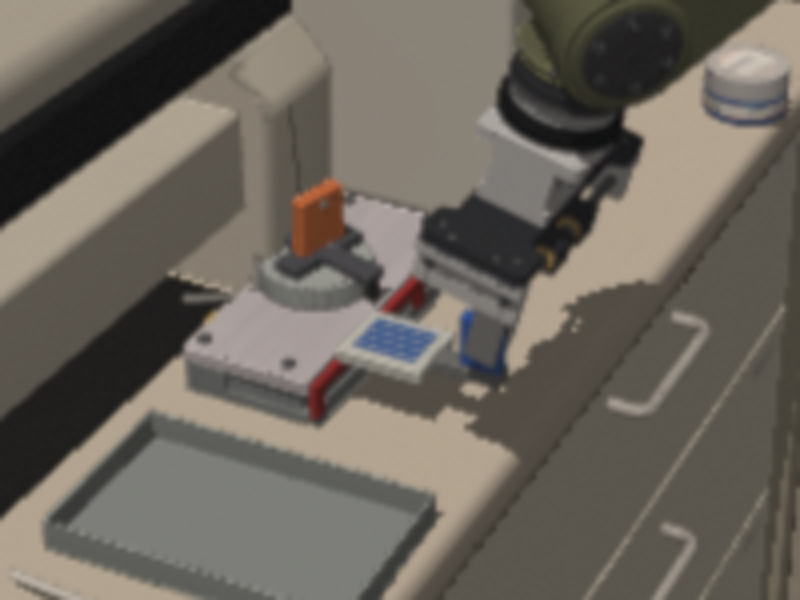

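Call:
arm_command(
  plan=[
    [[-5,-4.4,15,0,0,-0.006,1],[-9.3,-4.4,30.3,0,0,-0.006,1],[-9.3,-4.4,30.3,0,0,-0.006,1],[-9.3,-4.4,30.3,0,0,-0.006,1],[-9.3,-4.4,30.3,0,0,-0.006,1]],
  ],
)

```text
time_s: 19.2
ee_pos: [0.4074, 0.3104, 0.03]
eef_rot: [3.141, -0.251, 0.012]
force: [0.3, -0.2, 0.4]
grip_width: 0.0116
grip_force: 40.0
```

```bash
python3 mv.py "[(.425,.3098,.0285,.012,.25),(.4814,.3104,.0285,.012,.25)]"
python3 - <<'E'
from fit import *
import fit as F
F.TS=38
for n in('top','side'):
    im,d,W=grab(n)
    b=near(W,.42,.51,.25,.36)&(W[...,2]<.035); h,s,v=hsv(im)
    m=b&(h>98)&(h<128)&(s>90); P=ray(n,px(m),.020); print(n,m.sum(),'blue field',rect(P),P.mean(0).round(4))
    cv2.imwrite(f'pics/{n}9.png',im)
E
```

```text
t 19.2 tcp [407.4 310.4  30. ] rpy [ 3.141 -0.251  0.012] q [ 0.66  0.36  1.93 -0.25  0.66  2.4 ] F [ 0.3 -0.2  0.4] M [-0.02  0.35 -0.02] w 11.6 gf 40.0
(0.425, 0.3098, 0.0285, 0.012, 0.25) body dir [-0.25 -0.    0.97] -> [16.7  0.8  5.8] [ 0.001 -0.001  0.   ]
(0.4814, 0.3104, 0.0285, 0.012, 0.25) body dir [-0.25 -0.    0.97] -> [71.3  0.9 19.8] [ 0.001 -0.001  0.   ]
top 98 blue field (array([470.5, 312.5]), array([30.8, 40.3]), 88.7) [0.4701 0.3125 0.02  ]
side 80 blue field (array([471.7, 309.7]), array([40.3, 28.8]), 1.0) [0.4705 0.3094 0.02  ]
```

Call:
arm_command(
  plan=[
    [[10,0.1,2.8,0,0,0,1],[20,0.1,5.3,0,0,0,1],[30,0.1,8,0,0,0,1],[38,0.1,10.3,0,0,0,1],[38,0.1,10.3,0,0,0,1]],
  ],
)

```text
time_s: 19.8
ee_pos: [0.4474, 0.3102, 0.0278]
eef_rot: [3.14, -0.25, 0.012]
force: [-1.3, -0.4, -1.3]
grip_width: 0.0117
grip_force: 40.0
```

```bash
python3 mv.py "[(.4814,.3104,.0285,.012,.25)]"
```

```text
t 19.8 tcp [447.4 310.2  27.8] rpy [ 3.14  -0.25   0.012] q [ 0.61  0.42  1.85 -0.23  0.68  2.33] F [-1.3 -0.4 -1.3] M [-0.03  0.35 -0.01] w 11.7 gf 40.0
(0.4814, 0.3104, 0.0285, 0.012, 0.25) body dir [-0.25 -0.    0.97] -> [33.1  0.2  7.7] [ 0.002  0.    -0.   ]
```

Leading edge is about 25 mm past the bar with no resistance, so I push fully home, with slight over-travel.

Call:
arm_command(
  plan=[
    [[10,0,2.3,0,0,0,1],[20,0,4.7,0,0,0,1],[28,0,6.6,0,0,0,1],[33,0,8,0,0,0,1],[35,0,8.5,0,0,0,1],[35,0,8.5,0,0,0,1]],
  ],
)

```text
time_s: 20.4
ee_pos: [0.4808, 0.3107, 0.0278]
eef_rot: [3.138, -0.246, 0.013]
force: [-15.9, -0.7, 6.8]
grip_width: 0.0118
grip_force: 40.0
```

```bash
python3 mv.py "[(.4814,.3104,.0285,.012,.25)]"
```

```text
t 20.4 tcp [480.8 310.7  27.8] rpy [ 3.138 -0.246  0.013] q [ 0.57  0.47  1.77 -0.2   0.7   2.27] F [-15.9  -0.7   6.8] M [-0.11  2.45  0.07] w 11.8 gf 40.0
(0.4814, 0.3104, 0.0285, 0.012, 0.25) body dir [-0.25 -0.    0.97] -> [ 0.7  0.3 -0.5] [0.003 0.004 0.001]
```

Call:
arm_command(
  plan=[
    [[-1,0,0.8,0,0,0,1],[-1,0,0.8,0,0,0,1],[-1,0,0.8,0,0,0,0],[-1,0,0.8,0,0,0,-0.1],[-1,0,0.8,0,0,0,-0.1],[-1,0,0.8,0,0,0,-0.1],[-1,0,-40,0,0,0,-0.1],[-1,0,-85,0,0,0,-0.1],[-30,0,-110,0,0,0,-0.1],[-70,0,-120,0,0,0,-0.1],[-110,0,-130,0,0,0,-0.1],[-110,0,-130,0,0,0,-0.1]],
  ],
)

```text
time_s: 21.6
ee_pos: [0.3406, 0.3092, 0.1273]
eef_rot: [3.14, -0.249, 0.015]
force: [0.1, -0.6, 0.3]
grip_width: 0.0516
grip_force: 0.0
```

```bash
python3 c.py 10; python3 mv.py "[(.36,.2,.17,.04,.25),(.36,-.15,.16,.04,.25)]"
python3 - <<'E'
from fit import *
for n in('top','side'):
    im,d,W=grab(n); h,s,v=hsv(im); m=near(W,.44,.52,.27,.35)&(h>98)&(h<128)&(s>90)
    print(n,m.sum(),m.sum() and fit([(n,[FIN],m)],np.array([.5434,.3111,.012]),.008)); cv2.imwrite(f'pics/{n}11.png',im)
E
```

```text
t 21.65 tcp [342.5 309.6 127.7] rpy [ 3.14  -0.25   0.014] q [ 0.75  0.1   1.98 -0.22  0.89  2.43] F [ 0.1 -0.2  0.8] M [-0.02  0.29 -0.04] w 51.9 gf 0.0
(0.36, 0.2, 0.17, 0.04, 0.25) body dir [-0.25 -0.01  0.97] -> [ 25.9 109.9 -37. ] [ 0.007 -0.    -0.025]
(0.36, -0.15, 0.16, 0.04, 0.25) body dir [-0.25 -0.01  0.97] -> [ 18.5 459.9 -28.1] [ 0.007 -0.    -0.025]
top 53 (array([0.5432, 0.313 , 0.0405]), np.float64(8.07))
side 135 (array([ 0.5419,  0.2888, -0.3656]), np.float64(14.91))Traceback (most recent call last):
  File "c.py", line 6, in <module>
    m=cv2.morphologyEx((cass(im,W,b)&~(W[...,2]>.06)).astype(np.uint8),cv2.MORPH_CLOSE,np.ones((3,3))); print('cass',m.sum(),m.sum() and fit([('top',[BLADE,FIN],m)],np.array(p),0))
                        ~~~~^^^^^^^^
  File "fit.py", line 27, in cass
    return w&(lab==1+np.argmax(st[1:,4]))|b
                     ~~~~~~~~~^^^^^^^^^^
    return _wrapfunc(a, 'argmax', axis=axis, out=out, **kwds)
    return bound(*args, **kwds)
ValueError: attempt to get argmax of an empty sequence
```

Call:
arm_command(
  plan=[
    [[14,50,-20,0,0,0,-0.1],[26,100,-37,0.007,0,-0.025,-0.1],[25,150,-36,0.007,0,-0.025,-0.1],[24,200,-34,0.007,0,-0.025,-0.1],[23,250,-33,0.007,0,-0.025,-0.1],[22,300,-32,0.007,0,-0.025,-0.1],[21,350,-31,0.007,0,-0.025,-0.1],[20,400,-30,0.007,0,-0.025,-0.1],[19,450,-29,0.007,0,-0.025,-0.1],[18,500,-28,0.007,0,-0.025,-0.1],[18,550,-28,0.007,0,-0.025,-0.1],[18,560,-28,0.007,0,-0.025,-0.1]],
  ],
)

```text
time_s: 22.95
ee_pos: [0.3604, -0.2549, 0.1596]
eef_rot: [3.14, -0.25, 0.035]
force: [0.8, 0.3, -0.4]
grip_width: 0.0517
grip_force: 0.0
```

```bash
sed -i 's/^for p,b in.*/for p,b in(([.509,-.397,.06],(.38,.56,-.47,-.34)),):/' c.py; python3 c.py 12; python3 mv.py "[(.446,-.4013,.10,.04,.25),(.446,-.4013,.019,.04,.25)]"
```

```text
cass 328 (array([ 0.5084, -0.3997,  0.0024]), np.float64(48.21))
t 23.0 tcp [ 360.7 -257.2  159.6] rpy [ 3.139 -0.25   0.034] q [-0.82  0.    2.    0.22  0.98  0.61] F [-0.5  2.2 -0.7] M [0.03 0.28 0.04] w 51.8 gf 0.0
(0.446, -0.4013, 0.1, 0.04, 0.25) body dir [-0.25 -0.01  0.97] -> [ 63.  146.8  78. ] [ 0.004  0.    -0.005]
(0.446, -0.4013, 0.019, 0.04, 0.25) body dir [-0.25 -0.01  0.97] -> [ 43.  146.6 156.5] [ 0.004  0.    -0.005]
```

Call:
arm_command(
  plan=[
    [[15,40,10,0,0,0,-0.1],[30,85,30,0,0,0,-0.1],[48,125,55,0,0,0,-0.1],[63,147,78,0.004,0,-0.005,-0.1],[63,147,78,0.004,0,-0.005,-0.1],[63,147,78,0.004,0,-0.005,-0.1]],
  ],
)

```text
time_s: 23.6
ee_pos: [0.4463, -0.3949, 0.0987]
eef_rot: [-3.138, -0.248, 0.042]
force: [1.1, 0.2, -0.1]
grip_width: 0.0519
grip_force: 0.0
```

```bash
python3 mv.py "[(.4465,-.4015,.019,.04,.25)]"
```

```text
t 23.6 tcp [ 446.3 -394.9   98.7] rpy [-3.138 -0.248  0.042] q [-0.88  0.42  1.64  0.25  0.94  0.52] F [ 1.1  0.2 -0.1] M [-0.02  0.23 -0.  ] w 51.9 gf 0.0
(0.4465, -0.4015, 0.019, 0.04, 0.25) body dir [-0.25 -0.01  0.97] -> [-19.7   6.8  77.2] [-0.004  0.002  0.002]
```

Call:
arm_command(
  plan=[
    [[-10,5.5,39,0,0,0,-0.1],[-19.7,5.5,77,0,0,0,-0.1],[-19.7,5.5,77,0,0,0,-0.1],[-19.7,5.5,77,0,0,0,-0.1],[-19.7,5.5,77,0,0,0,1],[-19.7,5.5,77,0,0,0,1],[-19.7,5.5,77,0,0,0,1],[-19.7,5.5,77,0,0,0,1],[-19.7,5.5,77,0,0,0,1],[-19.7,5.5,77,0,0,0,1],[-19.7,5.5,77,0,0,0,1],[-19.7,5.5,77,0,0,0,1]],
  ],
  squeeze=40,
)

```text
time_s: 24.8
ee_pos: [0.447, -0.3998, 0.0206]
eef_rot: [-3.14, -0.25, 0.044]
force: [-1.3, 0.7, 4.6]
grip_width: 0.0113
grip_force: 40.0
```

```bash
python3 mv.py "[(.40,-.39,.12,.03,.25),(.35,-.2,.14,.02,.25)]"
```

```text
t 24.8 tcp [ 447.  -399.8   20.6] rpy [-3.14  -0.25   0.044] q [-0.88  0.54  1.67  0.28  0.8   0.46] F [-1.3  0.7  4.6] M [0.11 0.34 0.07] w 11.3 gf 40.0
(0.4, -0.39, 0.12, 0.03, 0.25) body dir [-0.25 -0.01  0.97] -> [ -20.6  -12.  -107.8] [-0.005  0.     0.013]
(0.35, -0.2, 0.14, 0.02, 0.25) body dir [-0.25 -0.    0.97] -> [ -56.  -204.1 -137.2] [-0.007  0.     0.023]
```

Call:
arm_command(
  plan=[
    [[-5,0,-45,0,0,0,1],[-15,0,-92,0,0,0.005,1],[-22,-12,-110,-0.005,0,0.013,1],[-30,-60,-116,-0.005,0,0.02,1],[-38,-108,-122,-0.007,0,0.023,1],[-47,-156,-129,-0.007,0,0.023,1],[-56,-204,-137,-0.007,0,0.023,1],[-56,-252,-137,-0.007,0,0.023,1],[-56,-300,-137,-0.007,0,0.023,1],[-56,-348,-137,-0.007,0,0.023,1],[-56,-396,-137,-0.007,0,0.023,1],[-56,-444,-137,-0.007,0,0.03,1]],
  ],
)

```text
time_s: 26.0
ee_pos: [0.3397, 0.0332, 0.1401]
eef_rot: [-3.14, -0.25, 0.013]
force: [0.6, 0.4, -1.4]
grip_width: 0.0117
grip_force: 40.0
```

```bash
python3 mv.py "[(.36,.2395,.11,.012,.25),(.4072,.2395,.06,.012,.25)]"
```

```text
t 26.0 tcp [339.7  33.2 140.1] rpy [-3.14  -0.25   0.013] q [-0.02 -0.28  2.29  0.01  0.88  1.53] F [ 0.6  0.4 -1.4] M [-0.04  0.31 -0.05] w 11.7 gf 40.0
(0.36, 0.2395, 0.11, 0.012, 0.25) body dir [-0.25 -0.    0.97] -> [  14.9 -206.    35.3] [-0.002 -0.     0.001]
(0.4072, 0.2395, 0.06, 0.012, 0.25) body dir [-0.25 -0.    0.97] -> [  48.2 -205.2   95.4] [-0.002 -0.     0.001]
```

Call:
arm_command(
  plan=[
    [[4,-50,9,0,0,0,1],[8,-100,18,0,0,0,1],[12,-150,27,0,0,0,1],[15,-196,35,0,0,0,1],[32,-196,65,0,0,0,1],[48,-196,95,0,0,0,1],[48,-196,95,0,0,0,1],[48,-196,95,0,0,0,1],[48,-196,95,0,0,0,1]],
  ],
)

```text
time_s: 26.9
ee_pos: [0.4073, 0.2285, 0.0608]
eef_rot: [-3.139, -0.25, 0.013]
force: [0.8, -0.6, -0.9]
grip_width: 0.0114
grip_force: 40.0
```

```bash
python3 mv.py "[(.4072,.2395,.031,.012,.25)]"
```

```text
t 26.9 tcp [407.3 228.5  60.8] rpy [-3.139 -0.25   0.013] q [ 0.5   0.2   2.05 -0.18  0.67  2.19] F [ 0.8 -0.6 -0.9] M [-0.01  0.33  0.01] w 11.4 gf 40.0
(0.4072, 0.2395, 0.031, 0.012, 0.25) body dir [-0.25 -0.    0.97] -> [ -7.3 -10.9  28.9] [-0.003  0.     0.001]
```

Call:
arm_command(
  plan=[
    [[-3,-10.9,14,0,0,0,1],[-7.3,-10.9,28.9,0,0,0,1],[-7.3,-10.9,28.9,0,0,0,1],[-7.3,-10.9,28.9,0,0,0,1]],
  ],
)

```text
time_s: 27.3
ee_pos: [0.4074, 0.2396, 0.0313]
eef_rot: [-3.139, -0.25, 0.013]
force: [0.4, -0.4, -1.2]
grip_width: 0.0116
grip_force: 40.0
```

```bash
python3 mv.py "[(.447,.2400,.0305,.012,.25)]"
python3 - <<'E'
from fit import *
for n in('top','side'):
    im,d,W=grab(n)
    b=near(W,.42,.51,.19,.28)&(W[...,2]<.035); h,s,v=hsv(im)
    m=b&(h>98)&(h<128)&(s>90); P=ray(n,px(m),.020); print(n,m.sum(),'blue field',rect(P),P.mean(0).round(4))
E
```

```text
t 27.3 tcp [407.4 239.6  31.3] rpy [-3.139 -0.25   0.013] q [ 0.52  0.28  2.05 -0.21  0.61  2.24] F [ 0.4 -0.4 -1.2] M [-0.02  0.34 -0.02] w 11.6 gf 40.0
(0.447, 0.24, 0.0305, 0.012, 0.25) body dir [-0.25 -0.    0.97] -> [38.2  0.1 10.6] [-0.003  0.     0.001]
top 99 blue field (array([469.3, 241.9]), array([30.8, 40.3]), 88.1) [0.4699 0.2416 0.02  ]
side 68 blue field (array([456.5, 238.9]), array([63.4, 28.2]), 0.3) [0.4684 0.2389 0.02  ]
```

Call:
arm_command(
  plan=[
    [[10,-0.8,2.7,0,0,0,1],[20,-0.8,5.4,0,0,0,1],[30,-0.8,8.1,0,0,0,1],[38.2,-0.8,10.6,0,0,0,1],[38.2,-0.8,10.6,0,0,0,1]],
  ],
)

```text
time_s: 27.9
ee_pos: [0.4481, 0.2408, 0.0293]
eef_rot: [-3.14, -0.249, 0.013]
force: [0.6, -0.2, -1.3]
grip_width: 0.0116
grip_force: 40.0
```

```bash
python3 mv.py "[(.4822,.2405,.0303,.012,.25)]"
```

```text
t 27.9 tcp [448.1 240.8  29.3] rpy [-3.14  -0.249  0.013] q [ 0.48  0.34  1.96 -0.19  0.62  2.18] F [ 0.6 -0.2 -1.3] M [ 0.01  0.13 -0.05] w 11.6 gf 40.0
(0.4822, 0.2405, 0.0303, 0.012, 0.25) body dir [-0.25 -0.    0.97] -> [33.3  0.7  7.4] [-0.002  0.001  0.001]
```

Call:
arm_command(
  plan=[
    [[10,0.2,2.3,0,0,0,1],[20,0.2,4.7,0,0,0,1],[28,0.2,6.6,0,0,0,1],[33,0.2,8,0,0,0,1],[36,0.2,8.7,0,0,0,1],[36,0.2,8.7,0,0,0,1]],
  ],
)

```text
time_s: 28.5
ee_pos: [0.4826, 0.2408, 0.0291]
eef_rot: [-3.141, -0.245, 0.014]
force: [-12.4, -1.9, 4.9]
grip_width: 0.0118
grip_force: 40.0
```

```bash
python3 mv.py "[(.4822,.2405,.0303,.012,.25)]"
```

```text
t 28.5 tcp [482.6 240.8  29.1] rpy [-3.141 -0.245  0.014] q [ 0.45  0.4   1.88 -0.17  0.65  2.13] F [-12.4  -1.9   4.9] M [-0.23  1.9  -0.04] w 11.8 gf 40.0
(0.4822, 0.2405, 0.0303, 0.012, 0.25) body dir [-0.25 -0.    0.97] -> [-0.1  0.3 -1.3] [-0.001  0.005  0.002]
```

Call:
arm_command(
  plan=[
    [[-1,0,0.8,0,0,0,1],[-1,0,0.8,0,0,0,1],[-1,0,0.8,0,0,0,0],[-1,0,0.8,0,0,0,-0.1],[-1,0,0.8,0,0,0,-0.1],[-1,0,0.8,0,0,0,-0.1],[-1,0,-40,0,0,0,-0.1],[-1,0,-85,0,0,0,-0.1],[-30,0,-110,0,0,0,1],[-70,0,-120,0,0,0,1],[-110,0,-130,0,0,0,1],[-110,0,-130,0,0,0,1]],
  ],
)

```text
time_s: 29.7
ee_pos: [0.3423, 0.2388, 0.1287]
eef_rot: [-3.14, -0.248, 0.015]
force: [0.5, -0.1, -0.4]
grip_width: 0.0234
grip_force: 0.0
```

```bash
python3 sp.py h; python3 mv.py "[]"
python3 - <<'E'
from fit import *
t=cv2.imread('pics/top_h.png'); im,d,W=grab('top'); h,s,v=hsv(im)
for y in(.241,.311):
    m=near(W,.44,.52,y-.03,y+.03)&(h>98)&(h<128)&(s>90)
    print(m.sum(),m.sum() and fit([('top',[FIN],m)],np.array([.544,y,.012]),.008))
s=cv2.imread('pics/side_h.png')
cv2.imwrite('pics/k.png',np.hstack([cv2.resize(t[195:275,175:255],(400,400),interpolation=cv2.INTER_CUBIC),cv2.resize(s[210:310,220:320],(400,400),interpolation=cv2.INTER_CUBIC)]))
E
```

```text
top 81 z95 0.108
(array([0.5664, 0.2408, 1.2643]), np.float64(9.41))
side 174 z95 0.1015
(array([0.5668, 0.2394, 1.6272]), np.float64(14.25))
t 29.8 tcp [345.5 239.5 129.3] rpy [-3.139 -0.25   0.015] q [ 0.61 -0.02  2.1  -0.18  0.86  2.27] F [-0.2 -0.2 -0.8] M [ 0.02  0.23 -0.04] w 15.1 gf 0.0
47 (array([0.5429, 0.2441, 0.045 ]), np.float64(8.28))
52 (array([0.5417, 0.313 , 0.0407]), np.float64(8.5))
```

View pics/k.png

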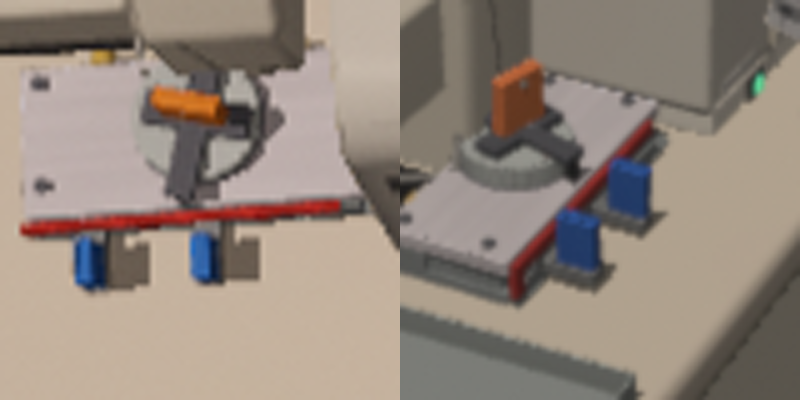

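Both fins sit in line and home, and the spanner is still seated in the open ring. Now I push its arm back clockwise.

```bash
python3 mv.py "[(.5188,.226,.11,.012,.12),(.5188,.226,.054,.012,.12)]"
```

```text
t 29.85 tcp [346.  239.4 129.1] rpy [-3.139 -0.25   0.014] q [ 0.61 -0.01  2.09 -0.18  0.86  2.27] F [ 1.   0.4 -0.1] M [-0.03  0.24  0.02] w 11.1 gf 0.0
(0.5188, 0.226, 0.11, 0.012, 0.12) body dir [-0.12 -0.    0.99] -> [162.5  16.   61.2] [-0.003 -0.13   0.002]
(0.5188, 0.226, 0.054, 0.012, 0.12) body dir [-0.12 -0.    0.99] -> [148.6  16.1 115.4] [-0.003 -0.13   0.002]
```

Call:
arm_command(
  plan=[
    [[40,5,15,0,-0.03,0,1],[80,9,30,0,-0.07,0,1],[125,13,46,0,-0.1,0,1],[162.5,16,61,-0.003,-0.13,0.002,1],[162.5,16,61,-0.003,-0.13,0.002,1],[156,16,88,-0.003,-0.13,0.002,1],[148.6,16,114,-0.003,-0.13,0.002,1],[148.6,16,114,-0.003,-0.13,0.002,1],[148.6,16,114,-0.003,-0.13,0.002,1]],
  ],
)

```text
time_s: 30.75
ee_pos: [0.518, 0.2255, 0.0551]
eef_rot: [3.141, -0.118, 0.011]
force: [-0.5, 0.8, 0.8]
grip_width: 0.0003
grip_force: 0.0
```

```bash
python3 mv.py "[(.5662+a/1e3,.241+b/1e3,.054,.012,.12) for a,b in((-47.4,-5.6),(-44.4,4.1),(-39.2,12.7),(-32,19.7),(-23.2,24.8))]"
```

```text
t 30.75 tcp [518.  225.5  55.1] rpy [ 3.141 -0.118  0.011] q [ 0.37  0.45  1.71 -0.05  0.88  1.96] F [-0.5  0.8  0.8] M [-0.01  0.19  0.01] w 0.3 gf 0.0
(0.5188, 0.2354, 0.054, 0.012, 0.12) body dir [-0.12 -0.    0.99] -> [ 0.8 -9.9  1.2] [ 0.001  0.002 -0.001]
(0.5218, 0.24509999999999998, 0.054, 0.012, 0.12) body dir [-0.12 -0.    0.99] -> [  3.8 -19.5   1.5] [ 0.001  0.002 -0.001]
(0.527, 0.2537, 0.054, 0.012, 0.12) body dir [-0.12 -0.    0.99] -> [  9.1 -28.1   2.2] [ 0.001  0.002 -0.001]
(0.5342, 0.2607, 0.054, 0.012, 0.12) body dir [-0.12 -0.    0.99] -> [ 16.3 -35.    3. ] [ 0.001  0.002 -0.001]
(0.543, 0.2658, 0.054, 0.012, 0.12) body dir [-0.12 -0.    0.99] -> [ 25.1 -40.    4.1] [ 0.001  0.002 -0.001]
```

Call:
arm_command(
  plan=[
    [[0.8,-9.9,0.8,0,0,0,1],[2,-15,1,0,0,0,1],[3.8,-19.5,1.2,0,0,0,1],[6,-24,1.5,0,0,0,1],[9,-28,1.9,0,0,0,1],[12.5,-31.5,2.3,0,0,0,1],[16.3,-35,2.7,0,0,0,1],[20.5,-37.5,3.2,0,0,0,1],[25,-40,3.8,0,0,0,1],[25,-40,3.8,0,0,0,1],[25,-40,3.8,0,0,0,1]],
  ],
)

```text
time_s: 31.85
ee_pos: [0.5425, 0.2663, 0.0541]
eef_rot: [3.141, -0.119, 0.012]
force: [-0.9, 0.5, -0.5]
grip_width: 0.0003
grip_force: 0.5
```

```bash
python3 mv.py "[(.5662+a/1e3,.241+b/1e3,.054,.012,.12) for a,b in((-13.5,27.5),(-9.5,28))]"; python3 sp.py q1
```

```text
t 31.85 tcp [542.5 266.3  54.1] rpy [ 3.141 -0.119  0.012] q [ 0.42  0.52  1.59 -0.06  0.92  2.01] F [-0.9  0.5 -0.5] M [ 0.08  0.44 -0.01] w 0.3 gf 0.5
(0.5527000000000001, 0.2685, 0.054, 0.012, 0.12) body dir [-0.12 -0.    0.99] -> [10.1 -2.   1.3] [0.001 0.001 0.   ]
(0.5567000000000001, 0.269, 0.054, 0.012, 0.12) body dir [-0.12 -0.    0.99] -> [14.1 -2.5  1.8] [0.001 0.001 0.   ]
top 15 z95 0.324
side 29 z95 0.0759
```

Call:
arm_command(
  plan=[
    [[4,-1,0.5,0,0,0,1],[8,-1.7,1,0,0,0,1],[11,-2.1,1.4,0,0,0,1],[14,-2.5,1.8,0,0,0,1],[14,-2.5,1.8,0,0,0,1],[14,-2.5,1.8,0,0,0,1]],
  ],
)

```text
time_s: 32.55
ee_pos: [0.5531, 0.269, 0.0533]
eef_rot: [3.14, -0.111, 0.012]
force: [-29.4, 2.0, 13.7]
grip_width: 0.0004
grip_force: 14.7
```

```bash
python3 mv.py "[]"
```

```text
t 32.55 tcp [553.1 269.   53.3] rpy [ 3.14  -0.111  0.012] q [ 0.41  0.55  1.55 -0.06  0.94  2.  ] F [-29.4   2.   13.7] M [ 0.4   5.41 -0.06] w 0.4 gf 14.7
```

Call:
arm_command(
  plan=[
    [[-8,0,0,0,0,0,1],[-15,0,-20,0,0,0,1],[-25,0,-60,0,0,0,1],[-60,0,-80,0,0,0,0.3],[-105,0,-90,0,0,0,0.3],[-150,0,-90,0,0,0,0.3],[-150,0,-90,0,0,0,0.3],[-150,0,-90,0,0,0,0.3]],
  ],
)

```text
time_s: 33.35
ee_pos: [0.3972, 0.2671, 0.1261]
eef_rot: [3.142, -0.12, 0.012]
force: [0.7, -0.1, 0.6]
grip_width: 0.0325
grip_force: 0.0
```

```bash
python3 sp.py q2; python3 mv.py "[(.5425,.241,.15,.012,.3),(.5667,.2412,.072,.012,.3)]"
python3 - <<'E'
from fit import *
for n in('top','side'):
  for f in('0','_q2','_p3'):
    im=cv2.imread(f'pics/{n}{f}.png'); W=np.load(n+'0.npy'); h,s,v=hsv(im); m=near(W,.45,.53,.12,.40)&((h<8)|(h>172))&(s>140)&(v>60)
    P=ray(n,px(m),.034); print(n,f,'bar y',P[:,1].min().round(4),P[:,1].max().round(4))
W=np.load('top0.npy')
t=cv2.imread('pics/top_q2.png');s=cv2.imread('pics/side_q2.png')
cv2.imwrite('pics/l.png',np.hstack([cv2.resize(t[195:275,175:255],(400,400),interpolation=cv2.INTER_CUBIC),cv2.resize(s[210:310,220:320],(400,400),interpolation=cv2.INTER_CUBIC)]))
E
```

```text
top 83 z95 0.1066
(array([ 0.5685,  0.2422, -0.0271]), np.float64(9.5))
side 184 z95 0.1013
(array([ 0.5676,  0.2415, -0.4377]), np.float64(15.22))
t 33.45 tcp [398.1 267.  125.8] rpy [ 3.141 -0.12   0.011] q [ 0.55  0.18  1.88 -0.07  0.99  2.15] F [-0.3 -0.4 -0.2] M [0.02 0.18 0.06] w 32.2 gf 0.0
(0.5425, 0.241, 0.15, 0.012, 0.3) body dir [-0.3  -0.    0.96] -> [146.   27.6  -6.7] [ 0.     0.18  -0.001]
(0.5667, 0.2412, 0.072, 0.012, 0.3) body dir [-0.3  -0.    0.96] -> [160.7  27.6  73.6] [ 0.     0.18  -0.001]
top 0 bar y 0.1407 0.3336
top _q2 bar y 0.1407 0.3336
top _p3 bar y 0.1591 0.3519
side 0 bar y 0.1484 0.3619
side _q2 bar y 0.1436 0.3594
side _p3 bar y 0.1651 0.3772
```

View pics/l.png

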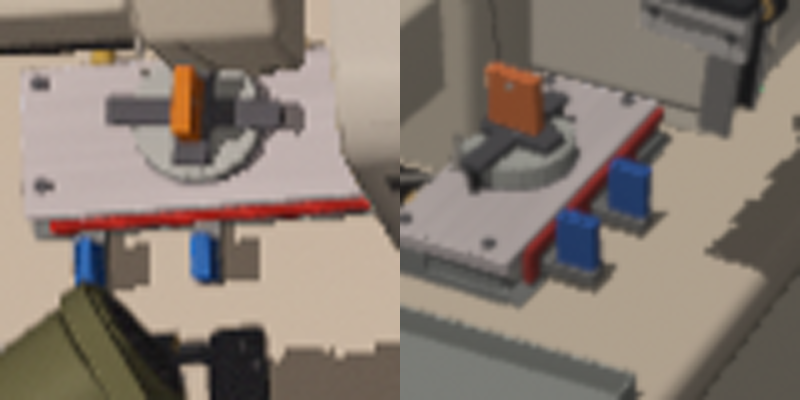

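The bar is back at its starting position and the spanner is seated at ~0. Grasp it.

Call:
arm_command(
  plan=[
    [[36,7,-2,0,0.05,0.01,0.2],[73,14,-4,0,0.1,0.02,0.2],[110,21,-6,0,0.14,0.03,0.2],[146,27.4,-6.7,0,0.18,0.03,0.2],[146,27.4,-6.7,0,0.18,0.03,0.2],[146,27.4,-6.7,0,0.18,0.03,0.2],[146,27.4,-6.7,0,0.18,0.03,0.2]],
  ],
)

```text
time_s: 34.15
ee_pos: [0.5411, 0.2411, 0.149]
eef_rot: [-3.136, -0.298, -0.019]
force: [-0.1, -0.1, -0.2]
grip_width: 0.0375
grip_force: 0.0
```

```bash
python3 mv.py "[(.567,.2412,.072,-.02,.3)]"
```

```text
t 34.15 tcp [541.1 241.1 149. ] rpy [-3.136 -0.298 -0.019] q [ 0.41  0.3   1.68 -0.15  0.89  2.08] F [-0.1 -0.1 -0.2] M [-0.01  0.29  0.03] w 37.5 gf 0.0
(0.567, 0.2412, 0.072, -0.02, 0.3) body dir [-0.3   0.01  0.96] -> [ 2.1 -0.2 81.2] [-0.006  0.002  0.001]
```

Call:
arm_command(
  plan=[
    [[1,0,40,0,0,0,0.2],[2,0,81,0,0,0,0.2],[2,0,81,0,0,0,0.2],[2,0,81,0,0,0,0.2],[2,0,81,0,0,0,1],[2,0,81,0,0,0,1],[2,0,81,0,0,0,1],[2,0,81,0,0,0,1],[2,0,81,0,0,0,1],[2,0,81,0,0,0,1],[2,0,81,0,0,0,1]],
  ],
  squeeze=45,
)

```text
time_s: 35.25
ee_pos: [0.5674, 0.2413, 0.0736]
eef_rot: [-3.135, -0.3, -0.019]
force: [-4.7, 0.3, 7.8]
grip_width: 0.0118
grip_force: 45.0
```

```bash
python3 mv.py "[(.567,.2412,.11,-.02,.3),(.5667,.2412,.16,-.02,.3)]"
```

```text
t 35.25 tcp [567.4 241.3  73.6] rpy [-3.135 -0.3   -0.019] q [ 0.39  0.45  1.68 -0.17  0.74  2.09] F [-4.7  0.3  7.8] M [-0.05  0.64  0.02] w 11.8 gf 45.0
(0.567, 0.2412, 0.11, -0.02, 0.3) body dir [-0.3   0.01  0.96] -> [ 10.4  -0.1 -34.9] [-0.006  0.     0.001]
(0.5667, 0.2412, 0.16, -0.02, 0.3) body dir [-0.3   0.01  0.96] -> [ 24.8  -0.4 -82.8] [-0.006  0.     0.001]
```

Call:
arm_command(
  plan=[
    [[1.5,0,-5,0,0,0,1],[3.6,0,-12,0,0,0,1],[7,0,-23,0,0,0,1],[10.4,0,-35,0,0,0,1],[17,0,-59,0,0,0,1],[25,0,-83,0,0,0,1],[25,0,-83,0,0,0,1],[25,0,-83,0,0,0,1]],
  ],
)

```text
time_s: 36.05
ee_pos: [0.5666, 0.2405, 0.1593]
eef_rot: [-3.136, -0.299, -0.02]
force: [0.1, -0.6, -3.1]
grip_width: 0.0115
grip_force: 44.9
```

```bash
python3 mv.py "[(.50,.40,.16,1.2,.3),(.49,.4615,.12,1.57,.3)]"; python3 sp.py r1
python3 - <<'E'
from fit import *
W=np.load('top0.npy')
m=near(W,.36,.62,.385,.535)&(W[...,2]>.009)&(W[...,2]<.03); print('tray rim',rect(ray('top',px(m),.022)))
E
```

```text
t 36.05 tcp [566.6 240.5 159.3] rpy [-3.136 -0.299 -0.02 ] q [ 0.39  0.34  1.61 -0.14  0.92  2.05] F [ 0.1 -0.6 -3.1] M [0.02 0.43 0.01] w 11.5 gf 44.9
(0.5, 0.4, 0.16, 1.2, 0.3) body dir [-0.11 -0.28  0.96] -> [ -66.4 -158.2  -20.2] [ 0.355 -0.003 -1.165]
(0.49, 0.4615, 0.12, 1.57, 0.3) body dir [-0.   -0.3   0.96] -> [ -88.9 -219.3   15.1] [ 0.464 -0.004 -1.518]
top 4 z95 0.0335
side 90 z95 0.185
(array([0.6447, 0.1121, 0.5619]), np.float64(99.29))
tray rim (array([504.4, 461.8]), array([146.8, 231.3]), 89.4)
```

Call:
arm_command(
  plan=[
    [[-38,-1,-12,0,0,0,1],[-64,-40,-20,0,0,0,1],[-65,-85,-20,0.05,0,-0.15,1],[-66,-130,-20,0.09,0,-0.3,1],[-66,-158,-20,0.355,-0.003,-1.165,1],[-66,-158,-20,0.355,-0.003,-1.165,1],[-66,-158,-20,0.355,-0.003,-1.165,1],[-66,-158,-20,0.355,-0.003,-1.165,1],[-66,-158,-20,0.355,-0.003,-1.165,1],[-66,-158,-20,0.355,-0.003,-1.165,1],[-66,-158,-20,0.355,-0.003,-1.165,1],[-66,-158,-20,0.355,-0.003,-1.165,1]],
  ],
)

```text
time_s: 37.35
ee_pos: [0.5005, 0.3994, 0.1587]
eef_rot: [-3.14, -0.298, 1.195]
force: [0.1, -0.5, -2.1]
grip_width: 0.0118
grip_force: 44.9
```

```bash
python3 mv.py "[(.49,.459,.08,1.57,.3),(.49,.459,.042,1.57,.3)]"
```

```text
t 37.35 tcp [500.5 399.4 158.7] rpy [-3.14  -0.298  1.195] q [0.54 0.4  1.52 0.22 0.99 0.82] F [ 0.1 -0.5 -2.1] M [-0.26  0.16  0.  ] w 11.8 gf 44.9
(0.49, 0.459, 0.08, 1.57, 0.3) body dir [-0.   -0.3   0.96] -> [ 26.2 -31.4  90.5] [ 0.109  0.002 -0.358]
(0.49, 0.459, 0.042, 1.57, 0.3) body dir [-0.   -0.3   0.96] -> [ 15.  -31.4 126.8] [ 0.109  0.002 -0.358]
```

Call:
arm_command(
  plan=[
    [[20,-31,20,0.05,0,-0.15,1],[37,-31,55,0.109,0.002,-0.358,1],[26.2,-31.4,90.5,0.109,0.002,-0.358,1],[26.2,-31.4,90.5,0.109,0.002,-0.358,1],[18,-31.4,118,0.109,0.002,-0.358,1],[15,-31.4,126.8,0.109,0.002,-0.358,1],[15,-31.4,126.8,0.109,0.002,-0.358,1],[15,-31.4,126.8,0.109,0.002,-0.358,1]],
  ],
)

```text
time_s: 38.15
ee_pos: [0.4904, 0.4597, 0.0448]
eef_rot: [3.139, -0.302, 1.573]
force: [-0.0, 1.3, -3.1]
grip_width: 0.012
grip_force: 44.9
```

```bash
python3 mv.py "[(.49,.459,.0375,1.57,.3)]"
```

```text
t 38.15 tcp [490.4 459.7  44.8] rpy [ 3.139 -0.302  1.573] q [0.6  0.63 1.46 0.32 0.9  0.42] F [-0.   1.3 -3.1] M [-0.31  0.03  0.02] w 12.0 gf 44.9
(0.49, 0.459, 0.0375, 1.57, 0.3) body dir [-0.   -0.3   0.96] -> [-2.9 -0.4  6.8] [ 0.001 -0.002  0.003]
```

Call:
arm_command(
  plan=[
    [[-0.9,0,3,0,0,0,1],[-1.5,0,5,0,0,0,1],[-1.8,0,6,0,0,0,1],[-1.8,0,6,0,0,0,1],[-1.8,0,6,0,0,0,1]],
  ],
)

```text
time_s: 38.65
ee_pos: [0.4901, 0.4597, 0.0378]
eef_rot: [3.14, -0.302, 1.575]
force: [-2.1, -2.7, 5.8]
grip_width: 0.0119
grip_force: 44.9
```

```bash
python3 mv.py "[(.49,.459,.0375,1.57,.3)]"
```

```text
t 38.65 tcp [490.1 459.7  37.8] rpy [ 3.14  -0.302  1.575] q [0.6  0.64 1.46 0.32 0.88 0.41] F [-2.1 -2.7  5.8] M [-0.5   0.53  0.18] w 11.9 gf 44.9
(0.49, 0.459, 0.0375, 1.57, 0.3) body dir [-0.   -0.3   0.96] -> [-0.8 -0.1  0.1] [ 0.    -0.002  0.005]
```

On the floor (+8 N change), so release and back off.

Call:
arm_command(
  plan=[
    [[0,0,0,0,0,0,0.3],[0,0,0,0,0,0,0.2],[0,0,0,0,0,0,0.2],[0,0,0,0,0,0,0.2],[0,0,-30,0,0,0,0.2],[0,0,-70,0,0,0,0.2],[0,0,-115,0,0,0,0.2],[0,40,-150,0,0,0,0.2],[0,40,-180,0,0,0,0.2],[0,40,-180,0,0,0,0.2]],
  ],
)

```text
time_s: 39.65
ee_pos: [0.532, 0.4058, 0.2135]
eef_rot: [3.134, -0.305, 1.575]
force: [-0.3, 0.5, -0.9]
grip_width: 0.0374
grip_force: 0.0
```

```bash
python3 - <<'E'
from fit import *
D={n:grab(n) for n in('top','side')}
for n in D:
    W=D[n][2]; M=near(W,.41,.578,.415,.51)&(W[...,2]>.014)&(W[...,2]<.08); print(n,M.sum(),fit([(n,[PLATE,BRIDGE,ARM],M)],np.array([.49,.459,1.57]),.002))
im,d,W=D['top']; h,s,v=hsv(im)
for y in(.241,.311):
    m=near(W,.44,.52,y-.03,y+.03)&(h>98)&(h<128)&(s>90)
    print(m.sum(),m.sum() and fit([('top',[FIN],m)],np.array([.544,y,.012]),.008))
t=im;s=D['side'][0]
cv2.imwrite('pics/n.png',np.hstack([cv2.resize(t[190:290,115:255],(420,300),interpolation=cv2.INTER_CUBIC),cv2.resize(s[210:350,170:330],(343,300),interpolation=cv2.INTER_CUBIC)]))
E
python3 mv.py "[]"
```

```text
top 49 (array([0.4788, 0.4644, 1.5693]), np.float64(198.68))
side 569 (array([0.4888, 0.4611, 1.5746]), np.float64(17.77))
43 (array([0.5426, 0.2435, 0.0527]), np.float64(10.25))
0 0
t 39.75 tcp [529.9 406.1 208.6] rpy [ 3.14  -0.302  1.574] q [0.49 0.47 1.31 0.28 1.23 0.41] F [0.5 0.6 0.3] M [-0.2   0.02  0.03] w 37.9 gf 0.0
```

View pics/n.png

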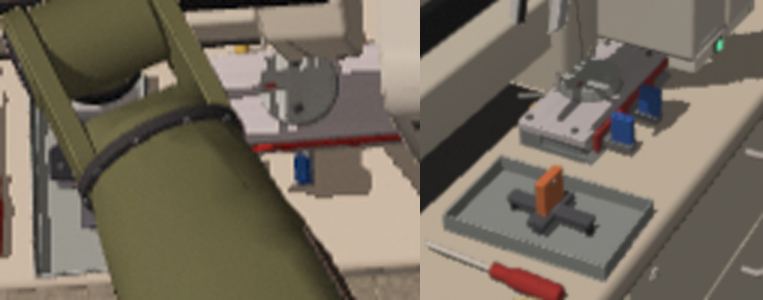

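The side view shows the spanner upright in the tray at (550,200). Both cassettes are in the block, the ring mark is back at +y, and the bar is back where it started. Handing in.

```bash
python3 -c "
from station import ctrl
print(ctrl.hand_in())"
```

```text
the job is handed in; nothing more can be done
None
```

I handed the job in at about 40 s without getting a verdict back: both cassettes found are home in bays 1 and 2, the ring is turned back to its locked stop with the spanner, and the spanner stands upright in its tray.

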